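Swap the gear in the stack for the bearing in the dish

ROBOT

A 6-joint arm with a two-finger parallel gripper is mounted at the origin on the work surface. World frame = base frame: x ahead of the robot, y to its left, z up, the work surface at z = 0. Lengths are in m, angles in rad, forces in N, time in s.
With the tool pointing down it reaches from about 0.35 to 0.975 m from the base axis. Payload 4.9 kg.
Tool frame: the origin (TCP) lies at the very end of the fingers, on their centre line; the grasp point (between the pads) lies 19 mm behind it; x points along the fingers, y is the direction in which the jaws open and shut, and the axes are right-handed (so a half turn about x gives the same grasp; the last joint's range is limited). The gripper opens to 85 mm and grips with 20 to 120 N. Pads are 22 mm wide; open, the fingers measure 114 mm over their backs; the gripper's body (76 mm by 85 mm) begins 54 mm behind the grasp point. The pads swing forward as they close: fully open they stand 13 mm farther back than shut.
Start: joints at [-1.335, 0.053, 1.613, -0, 1.476, -0.119], TCP at [0.217, -0.586, 0.231] pointing down, gripper open.
Joint ranges: [-3.01, 3.01], [-1.01, 2.22], [0.06, 2.58], [-1.02, 4.17], [0.09, 2.62], [-3.14, 3.14]. Speed limits (rad/s): [2.57, 2.57, 3.14, 3.14, 3.14, 3.14].

INTERFACE

Orientations are given as a rotation vector (axis times angle).
In Python, from station import ctrl, get_image, calibration, finish_job, search_frame, cut_out, mark_of gives the robot as it stands. The module is installed in compiled form; this text tells all that it offers.
- The arm moves only by the tool arm_command, never from a script. Its argument "plan" is a list that holds one entry, the list of rows, each a list of 7 numbers: the shift along the tool's x, y, z in m, then the turn, a rotation vector about the tool's x, y, z in degrees, then the finger opening in m, from 0 to 0.0854. A call has 1 to 20 rows; each row shifts and turns the pose as measured when the row begins, along the tool's axes as they then stand; what a row does not reach is not made up. A row lasts 1/12 s, in which the tool goes at most 41.7 mm and 7.16 degrees, less where a joint would pass 70% of its speed; a pose out of reach is approached as far as the arm can. A call with a gripper value outside its range is refused whole. The fingers move at their own pace and stop on an object; "squeeze" is the grip in N (left out, the last holds). Time passes only in rows, so rows that do not move let the fingers close. It gives the time, the measured TCP pose, the force and the opening at its end, in the units of the state.
- ctrl.get_obs(): the state, without advancing time (a new reading comes with each control period).
- get_image(name): name is "scene" or "top" or "wrist"; returns the picture (384x512x3 uint8, red, green, blue); there is no depth.
- calibration(name): a dict with "fx", "fy", "cx", "cy" (pixels), "cam_to_world" (4x4, takes a point from camera to world coordinates); the wrist camera has in their place "hand_eye" (4x4, takes a point from camera to tool coordinates, whose origin is the TCP and whose axes are the tool frame's). Camera axes: x right, y down, z forward; pixel columns grow to the right and rows downward; lengths in m; the calibration is good to about 2 mm. The wrist camera is an equidistant fisheye: a pixel r from the principal point sees the ray r / f radians off the axis. A picture is of the moment at which its call begins: read the wrist's pose just before it. calibration takes no time and is no camera call.
- finish_job(): hands the job in, once; it reports no verdict.
Trained networks look in the newest picture that a camera, given by its name, has taken for a name from the list of things; names that differ only in an ending like _2 or _b are one class to them, and where a whole thing is asked for, a point or a joint stands for the part that bears it (a point fixed in the world has none). Each returns a list of dicts, best first, with "conf" (0 to 1); they miss things now and then, are a little off and sometimes report something else, mostly with a low value. They report only what shows in the picture. A call takes as long as a camera call. They do not tell look-alikes from the thing itself.
- search_frame(camera, thing): "at" ([x, y, z] in m, in the coordinates of the camera as it stood for that picture, good to about 4 mm: the middle of the surface that is visible of it).
- cut_out(camera, thing): "mask" (384x512 bool, what is visible of it).
- mark_of(camera, thing): "at" ([x, y, z] in m, in the coordinates of the camera as it stood for that picture, good to about 4 mm: a listed point, or the origin of a listed thing).
The state is a dict: "t": time; "q": joint angles; "dq": joint speeds; "effort": joint torques, N m; "tool_pos": TCP position; "tool_rot": TCP orientation; "contact_force": force on the tool from outside, world axes, zero at the start; "wrist_torque": the same for the moment, N m; "opening": finger opening in m.
Only numpy, scipy, OpenCV 4.12 (cv2) and the standard library are available. Lean on these libraries where they do the work, as an engineer would, in place of code of your own. Each camera call takes 0.05 s, during which the arm holds its last target. There are 200 camera calls.

TASK

The toothed gear in the middle of the stack and the ball bearing in the round dish are in each other's places: swap them. First lift the cap off by itself, and finish with the spacer still on its grey plate, the bearing lying flat and centred on the spacer, the cap centred on the bearing with its boss up, and the gear lying flat inside the dish. The empty plywood board is there for whatever has to wait; set every part down gently (no dropping), and do not move the wrench, the tin or the wood offcut.

Things in the scene. Friction and masses are not known exactly. Their poses are not given: they have to be found in the camera images.
- plate: Fixed square assembly plate, grey painted, 130 x 130 x 16 mm, a bolt head (3 mm high) near each corner. Origin: centre of its underside, on the bench; z up; its sides lie along its x and y. The stack stands at its middle.
- dish: Fixed shallow round steel dish that holds one part: outer diameter 112 mm at the rim, inner floor 96 mm across, floor 3 mm above the bench, rim 9 mm above the bench. Origin: centre of its underside, on the bench; z up. The bearing lies in it at the start.
- board: Fixed bare plywood board, the free spot, empty at the start: 220 mm (along its x) x 110 mm (along its y) x 15 mm high. Room for two parts side by side along its x, for example 52 mm either side of its middle. Origin: centre of its underside, on the bench; z up.
- spacer: Loose plain dark steel disc without bore, diameter 84 mm, 22 mm high, 0.65 kg: the bottom of the stack, stays where it is. Origin: centre of its underside; z up along its axis.
- gear: Loose steel spur gear with 24 teeth, outer diameter 68 mm over the teeth, 28 mm high, with a 26 mm blind hole in its upper face, about 0.5 kg: at the start in the middle of the stack, flat on the spacer and under the cap, its teeth showing all round the cap. Both faces are flat. Origin: centre of its underside; z up along its axis.
- bearing: Loose ball bearing, bright smooth outer race of 62 mm diameter, dark groove with balls, bright inner race, dark centre; 26 mm high, about 0.35 kg. At the start it lies flat in the dish. Origin: centre of its underside; z up along its axis.
- cap: Loose aluminium cap: a round flange 46 mm across and 10 mm thick with four small bolt heads (3 mm high), and on it a central cylindrical boss 30 mm across to grip, its top 36 mm above the underside; about 0.18 kg. At the start on top of the stack, boss up, not fastened. Origin: centre of its underside; z up along its axis.
- wrench: Bystander: loose steel wrench 170 mm long lying flat on the bench beyond the work. Origin: on its underside near the middle of its length; x along its length.
- tin: Bystander: loose closed tin, 72 mm across, 80 mm high, standing beyond the work. Origin: centre of its underside; z up.
- offcut: Bystander: loose wooden offcut, 50 (x) x 90 (y) x 45 mm high, lying on the bench between the robot and the work. Origin: centre of its underside; z up.
Things that resemble listed ones, but are neither listed nor needed, are in the scene too. What is shaped like the gear but blue or orange is not meant. Several things look just like the dish: the one meant starts farthest from the robot's base.

How it is judged:
On the way:
1. the cap has been taken off the stack by itself, the gear still lying on the spacer (horizontal distance between cap and gear above 0.06 m and horizontal distance between gear and spacer below 0.02 m and z of gear in the frame of spacer between 0.018 and 0.026 m), for 0.1 s.
At the end, for the whole second after the job is handed in: Spacer on the plate within 15 mm of its middle, bearing flat on the spacer within 10 mm of centred, cap boss up on the bearing within 10 mm of centred, gear flat on the floor of the dish within 15 mm of its middle; every part upright (within 0.1 rad, 4 mm in height), released and at rest (horizontal distance between spacer and plate below 0.015 m and z of spacer in the frame of plate between 0.012 and 0.02 m and horizontal distance between bearing and spacer below 0.01 m and z of bearing in the frame of spacer between 0.018 and 0.026 m and horizontal distance between cap and bearing below 0.01 m and z of cap in the frame of bearing between 0.022 and 0.03 m and horizontal distance between gear and dish below 0.015 m and z of gear in the frame of dish between -0.001 and 0.007 m and angle between each of spacer, gear, bearing, cap's own z axis and vertical below 0.1 rad and linear speed of each of spacer, gear, bearing, cap below 0.02 m/s and angular speed of each of spacer, gear, bearing, cap below 0.2 rad/s); the robot touches nothing.
It fails at once if the wrench, the tin or the offcut was moved more than 20 mm (distance of any of wrench, tin, offcut from where it was at the start of the episode above 0.02 m).
It fails at once if the gear, the bearing or the cap was dropped (out of the fingers and faster than 0.5 m/s, a fall of some 13 mm) ((contact force between gear and the fingers below 0.05 N and linear speed of gear above 0.5 m/s) or (contact force between bearing and the fingers below 0.05 N and linear speed of bearing above 0.5 m/s) or (contact force between cap and the fingers below 0.05 N and linear speed of cap above 0.5 m/s)).
It also fails if it takes over 136 s, if anything falls off the work surface, if the arm or the gripper's body presses on something with over 40 N, if the wrist force passes 120 N, or if a joint passes its speed limit or range.

## Working session

There is one attempt and no reset: what is moved stays moved. The work goes in short steps, Python scripts to look and compute and a tool call to move; the robot and the scene stay as the last step left them, time stands still between calls to the robot, and variables do not carry over. Pictures are saved under pics/ and viewed, about 12 in all and at most 16, crops included, and the job is handed in when it is done.

Besides the shell and the picture viewer there is one more tool, called after ">>>" as name([rows], argument=value, ...), one row to a line, values as JSON. arm_command: Moves the arm, as the interface text tells. Its arguments: {"type":"object","properties":{"plan":{"type":"array","items":{"type":"array","items":{"type":"array","items":{"type":"number"}}}},"squeeze":{"type":"number"}},"required":["plan"]}

```bash
mkdir -p pics; cat > h.py <<'E'
import numpy as np, cv2
from scipy.spatial.transform import Rotation as R
from station import ctrl,get_image,calibration,search_frame,cut_out,mark_of
def T_tool():
    o=ctrl.get_obs();T=np.eye(4);T[:3,:3]=R.from_rotvec(o["tool_rot"]).as_matrix();T[:3,3]=o["tool_pos"];return T
def c2w(cam):
    c=calibration(cam)
    return np.array(c["cam_to_world"]) if cam!="wrist" else T_tool()@np.array(c["hand_eye"])
def w(cam,p): return (c2w(cam)@np.r_[p,1])[:3]
def pix(cam,P):
    c=calibration(cam);p=np.linalg.inv(c2w(cam))@np.r_[P,1]
    if cam=="wrist":
        r=np.hypot(p[0],p[1]);th=np.arctan2(r,p[2]);u=p[:2]/max(r,1e-9)*th
    else: u=p[:2]/p[2]
    return np.array([c["fx"]*u[0]+c["cx"],c["fy"]*u[1]+c["cy"]])
def ray(cam,uv,z):
    c=calibration(cam);a=(uv[0]-c["cx"])/c["fx"];b=(uv[1]-c["cy"])/c["fy"]
    if cam=="wrist":
        th=np.hypot(a,b);d=np.array([a/th*np.sin(th),b/th*np.sin(th),np.cos(th)])
    else: d=np.array([a,b,1])
    T=c2w(cam);d=T[:3,:3]@d;o=T[:3,3];return o+d*(z-o[2])/d[2]
def grab(cam,name):
    im=get_image(cam);cv2.imwrite(f"pics/{name}.png",im[:,:,::-1]);return im
E
python3 - <<'E'
from h import *
np.set_printoptions(precision=4,suppress=True)
a=grab("scene","s0");b=grab("top","t0")
for cam in("top","scene"):
    print(cam,c2w(cam)[:3,3])
    for n in "plate dish board spacer gear bearing cap wrench tin offcut".split():
        for m in mark_of(cam,n): print(n,round(m["conf"],2),w(cam,m["at"]),pix(cam,w(cam,m["at"])).round())
o=ctrl.get_obs();print(o)
E
```

```text
top [0.5222 0.0204 0.9943]
plate 0.6 [0.4882 0.2908 0.0016] [137. 212.]
dish 0.81 [0.568  0.0038 0.001 ] [256. 182.]
dish 0.71 [0.346  0.1328 0.0006] [201. 272.]
board 0.84 [ 0.4753 -0.292  -0.0004] [375. 223.]
spacer 0.71 [0.4831 0.2914 0.0167] [135. 214.]
gear 0.77 [0.334  0.3083 0.0027] [128. 276.]
gear 0.57 [0.4808 0.2931 0.0363] [132. 216.]
gear 0.57 [ 0.4984  0.1321 -0.0018] [203. 209.]
bearing 0.65 [0.575  0.008  0.0057] [255. 179.]
wrench 0.86 [ 0.7535 -0.2394  0.0024] [356. 110.]
tin 0.72 [0.752  0.2281 0.0017] [166. 105.]
offcut 0.71 [ 0.3869 -0.0158  0.0013] [262. 257.]
offcut 0.65 [0.5698 0.0022 0.0012] [257. 182.]
scene [1.0316 0.5446 0.6928]
plate 0.75 [0.481  0.2898 0.0029] [381. 272.]
dish 0.87 [ 0.5651 -0.0003  0.0018] [258. 215.]
board 0.89 [ 0.4714 -0.2974 -0.0012] [217. 145.]
spacer 0.83 [0.4825 0.2899 0.0143] [381. 269.]
spacer 0.68 [0.5671 0.0094 0.0046] [260. 216.]
gear 0.91 [0.3342 0.3092 0.003 ] [430. 244.]
gear 0.87 [0.4986 0.1266 0.0046] [317. 231.]
gear 0.62 [0.4793 0.2895 0.037 ] [385. 261.]
bearing 0.84 [0.5654 0.0131 0.0057] [262. 217.]
bearing 0.75 [ 0.4735 -0.2965  0.0024] [217. 145.]
cap 0.6 [0.4753 0.2869 0.0668] [388. 249.]
cap 0.18 [0.4792 0.288  0.0022] [380. 272.]
wrench 0.93 [ 0.7506 -0.2375  0.0028] [139. 196.]
tin 0.92 [ 0.749   0.2285 -0.0014] [261. 328.]
tin 0.71 [0.483  0.2885 0.0008] [379. 273.]
offcut 0.65 [ 0.3839 -0.0138  0.0008] [309. 181.]
{'t': 1.1, 'q': array([-1.335 ,  0.0527,  1.6129, -0.    ,  1.476 , -0.119 ]), 'dq': array([-0.0004, -0.0003, -0.0005, -0.0008, -0.0015,  0.0008]), 'effort': array([ -0.0007, -39.3691, -37.047 ,  -0.0002,   0.0005,   0.    ]), 'tool_pos': array([ 0.2171, -0.586 ,  0.2313]), 'tool_rot': array([ 2.0283,  0.3637, -2.0283]), 'contact_force': array([ 0.0292, -0.1098, -0.1956]), 'wrist_torque': array([ 0.0642,  0.0024, -0.0119]), 'opening': 0.08561603526123843}
```

```bash
python3 - <<'E'
import cv2
t=cv2.imread("pics/t0.png");s=cv2.imread("pics/s0.png")
cv2.imwrite("pics/t0b.png",cv2.resize(t[70:320,60:460],(800,500),interpolation=cv2.INTER_CUBIC))
cv2.imwrite("pics/s0b.png",cv2.resize(s[110:360,110:480],(800,540),interpolation=cv2.INTER_CUBIC))
E
```

```text
(no output)
```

View pics/t0b.png

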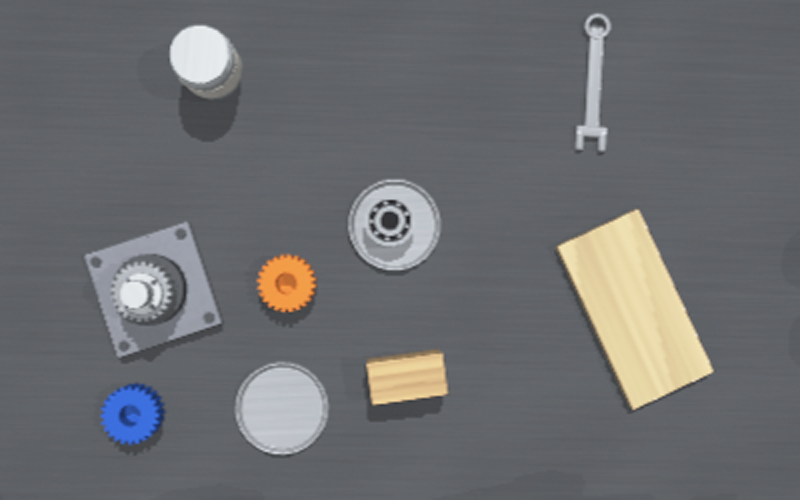

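View pics/s0b.png

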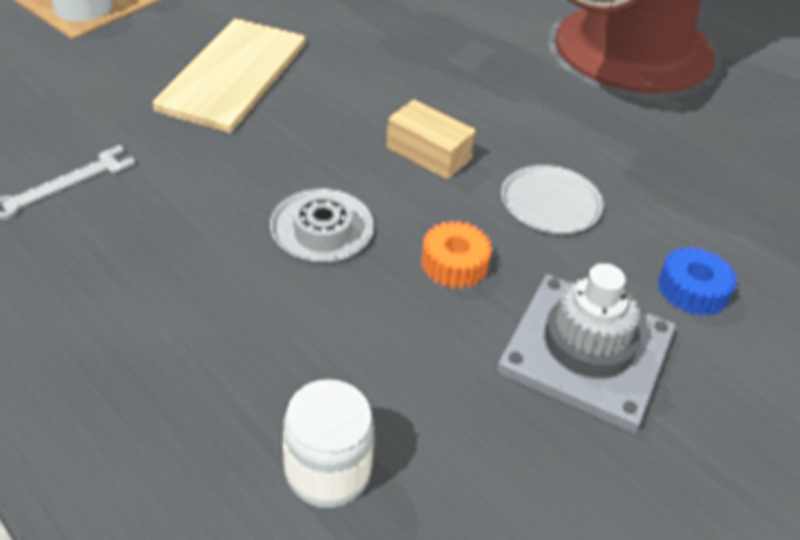

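Pixels are in the first crop (top view). There are two dishes, at (395,225) and (282,408). The one meant is (395,225): it holds the bearing and is farther from the base, at 0.57 m against 0.37 m. The grey gear is in the stack at (140,290); the orange one at (287,282) and the blue one at (131,414) are decoys.

```bash
cat >> h.py <<'E'
def plan(x,y,z,yaw=None):
    "tool-axis shift to world target; yaw of tool y axis in deg; also the turn"
    T=T_tool();d=T[:3,:3].T@(np.array([x,y,z])-T[:3,3]);print("tcp",T[:3,3].round(4),"shift tool",(d*1000).round(1),"mm; y axis yaw",np.degrees(np.arctan2(T[1,1],T[0,1])).round(1),"tilt",np.degrees(np.arccos(-T[2,0])).round(2))
    if yaw is not None:
        Y=np.array([np.cos(np.radians(yaw)),np.sin(np.radians(yaw)),0]);X=np.array([0,0,-1.]);Rt=np.c_[X,Y,np.cross(X,Y)]
        print("turn deg",np.degrees(R.from_matrix(T[:3,:3].T@Rt).as_rotvec()).round(2))
E
python3 - <<'E'
from h import *
T=T_tool();print(T.round(3));print(np.array(calibration("wrist")["hand_eye"]).round(3),calibration("wrist"))
plan(.4815,.29,.25)
# board outline from top mask
get_image("top")
for n in("board","dish","plate"):
    m=cut_out("top",n)
    for q in m[:2]:
        c=max(cv2.findContours(q["mask"].astype(np.uint8),0,1)[0],key=cv2.contourArea)
        r=cv2.minAreaRect(c);z={"board":.015,"dish":.009,"plate":.016}[n]
        print(n,q["conf"],ray("top",r[0],z).round(4),[ray("top",p,z)[:2].round(3).tolist() for p in cv2.boxPoints(r)])
E
```

```text
[[-0.     0.347 -0.938  0.217]
 [ 0.    -0.938 -0.347 -0.586]
 [-1.    -0.     0.     0.231]
 [ 0.     0.     0.     1.   ]]
[[ 0.    -0.313  0.95  -0.143]
 [ 1.     0.    -0.    -0.001]
 [-0.     0.95   0.313 -0.081]
 [ 0.     0.     0.     1.   ]] {'fx': 297.3186396354542, 'fy': 297.3186396354542, 'cx': 255.97965134584854, 'cy': 190.89898680796182, 'hand_eye': array([[ 1.15260055e-04, -3.13360059e-01,  9.49634383e-01,
        -1.42886462e-01],
       [ 9.99999987e-01,  1.42236864e-04, -7.44378077e-05,
        -6.76330867e-04],
       [-1.11747180e-04,  9.49634379e-01,  3.13360071e-01,
        -8.08018868e-02],
       [ 0.00000000e+00,  0.00000000e+00,  0.00000000e+00,
         1.00000000e+00]])}
tcp [ 0.2171 -0.586   0.2313] shift tool [ -18.7 -729.6 -552.2] mm; y axis yaw -69.7 tilt 0.0
board 0.74 [ 0.4724 -0.2908  0.015 ] [[0.547, -0.191], [0.597, -0.292], [0.397, -0.391], [0.348, -0.289]]
dish 0.86 [0.3439 0.1356 0.009 ] [[0.397, 0.191], [0.399, 0.083], [0.291, 0.08], [0.289, 0.188]]
dish 0.75 [0.5688 0.0034 0.009 ] [[0.567, 0.08], [0.646, 0.005], [0.571, -0.073], [0.492, 0.001]]
plate 0.76 [0.4837 0.2891 0.016 ] [[0.523, 0.372], [0.567, 0.25], [0.445, 0.205], [0.4, 0.328]]
```

>>> arm_command([
  [[0, 0, -0.04, 0, 0, 0, 0.085], [0, 0, -0.04, 0, 0, 0, 0.085], [0, 0, -0.04, 0, 0, 0, 0.085], [0, 0, -0.04, 0, 0, 0, 0.085], [0, 0, -0.04, 0, 0, 0, 0.085], [0, 0, -0.04, 0, 0, 0, 0.085], [0, 0, -0.04, 0, 0, 0, 0.085], [-0.002, -0.038, -0.012, 0, 0, 0, 0.085], [-0.002, -0.038, -0.012, 0, 0, 0, 0.085], [-0.002, -0.038, -0.012, 0, 0, 0, 0.085], [-0.002, -0.038, -0.012, 0, 0, 0, 0.085], [-0.002, -0.038, -0.012, 0, 0, 0, 0.085], [-0.002, -0.038, -0.012, 0, 0, 0, 0.085], [-0.002, -0.038, -0.012, 0, 0, 0, 0.085], [-0.002, -0.038, -0.012, 0, 0, 0, 0.085], [-0.002, -0.038, -0.012, 0, 0, 0, 0.085], [-0.002, -0.038, -0.012, 0, 0, 0, 0.085], [-0.002, -0.038, -0.012, 0, 0, 0, 0.085], [-0.002, -0.038, -0.012, 0, 0, 0, 0.085], [-0.002, -0.038, -0.012, 0, 0, 0, 0.085]],
], squeeze=60)

```text
t: 2.97
tool_pos: [0.4676, 0.0463, 0.2509]
tool_rot: [2.037, 0.356, -2.044]
contact_force: [-0.0, -0.0, -0.3]
opening: 0.0851
```

```bash
python3 -c "
from h import *
plan(.4815,.29,.22,-69.7);print(ctrl.get_obs()['q'].round(2))"
```

```text
tcp [0.4676 0.0463 0.2509] shift tool [  32.4 -225.   -94. ] mm; y axis yaw -70.6 tilt 0.46
turn deg [-0.92  0.11  0.45]
[-0.06 -0.34  1.93  0.01  1.55  1.17]
```

>>> arm_command([
  [[0.005, -0.035, -0.015, -0.15, 0, 0.1, 0.085], [0.005, -0.035, -0.015, -0.15, 0, 0.1, 0.085], [0.005, -0.035, -0.015, -0.15, 0, 0.1, 0.085], [0.005, -0.035, -0.015, -0.15, 0, 0, 0.085], [0.005, -0.035, -0.015, -0.15, 0, 0, 0.085], [0.005, -0.03, -0.013, -0.15, 0, 0, 0.085], [0, -0.015, -0.006, 0, 0, 0, 0.085], [0, 0, 0, 0, 0, 0, 0.085], [0, 0, 0, 0, 0, 0, 0.085]],
])

```text
t: 3.72
tool_pos: [0.4782, 0.3055, 0.2241]
tool_rot: [2.03, 0.377, -2.015]
contact_force: [0.5, -0.8, 0.8]
opening: 0.085
```

```bash
python3 - <<'E'
from h import *
plan(.4815,.29,.12,-69.7)
im=grab("wrist","w1")
for n in "plate spacer gear cap".split():
    for m in mark_of("wrist",n): print(n,round(m["conf"],2),w("wrist",m["at"]).round(4),pix("wrist",w("wrist",m["at"])).round())
E
```

```text
tcp [0.4782 0.3055 0.2241] shift tool [104.   15.8   3.3] mm; y axis yaw -69.0 tilt 0.42
turn deg [ 0.69 -0.42  0.07]
gear 0.96 [0.4824 0.2908 0.041 ] [269. 171.]
gear 0.69 [0.4973 0.1298 0.0043] [380. 196.]
gear 0.55 [0.3335 0.3069 0.0011] [218. 255.]
gear 0.16 [0.4823 0.2863 0.0676] [274. 178.]
cap 0.57 [0.4816 0.2848 0.0668] [275. 179.]
```

View pics/w1.png

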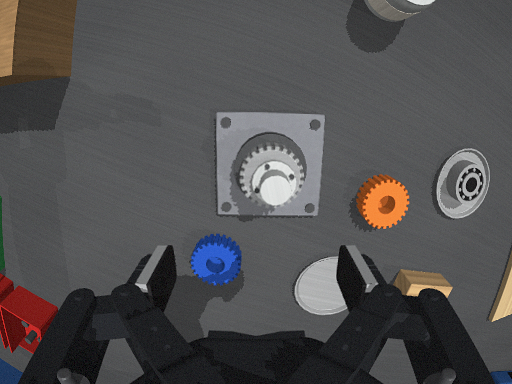

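The wrist view shows the stack at (271,175), the boss top at about (276,188), and all four plate corners. I'll check the centre geometrically.

```bash
python3 - <<'E'
from h import *
im=cv2.imread("pics/w1.png");print(ray("wrist",(276,188),.102).round(4))
C=[ray("wrist",p,.016) for p in((216,113),(324.5,114),(319,216),(217,215))];print(np.mean(C,0).round(4),[np.linalg.norm(C[i]-C[i-1]).round(4) for i in range(4)])
for n in("cap","gear","spacer","plate"):
    for q in cut_out("wrist",n)[:2]:
        c=max(cv2.findContours(q["mask"].astype(np.uint8),0,1)[0],key=cv2.contourArea);(u,v),r=cv2.minEnclosingCircle(c);print(n,q["conf"],u,v,r)
cv2.imwrite("pics/w1b.png",cv2.resize(im[105:225,205:335],(780,720),interpolation=cv2.INTER_CUBIC)[:600])
E
```

```text
[0.4826 0.286  0.102 ]
[0.4828 0.2885 0.016 ] [np.float64(0.1292), np.float64(0.1289), np.float64(0.1307), np.float64(0.1323)]
cap 0.91 272.6112976074219 182.14541625976562 22.76934242248535
gear 0.71 270.76202392578125 175.16184997558594 33.3746452331543
gear 0.67 381.5 201.09259033203125 27.134185791015625
spacer 0.77 269.3060607910156 166.34654235839844 35.996097564697266
plate 0.71 268.6734924316406 161.36953735351562 70.77979278564453
```

View pics/w1b.png

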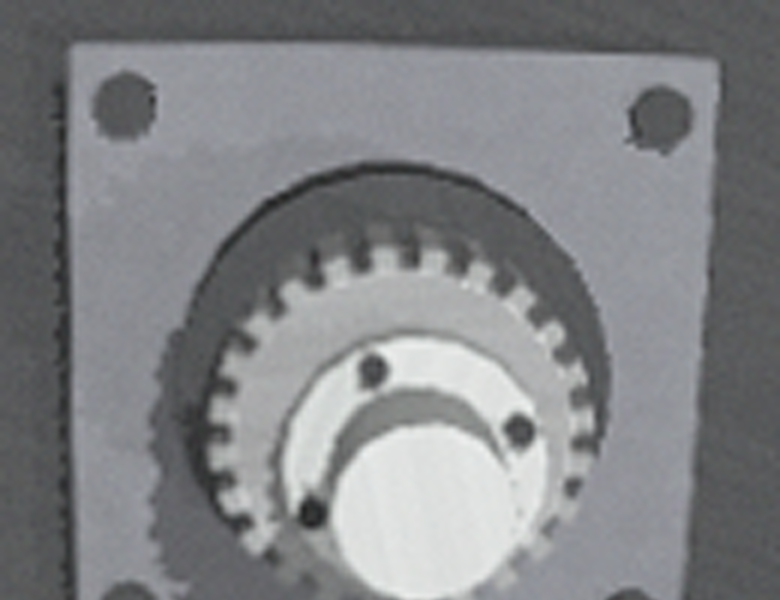

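Enlarged: a metallic 24-tooth gear under the cap with its bolt heads, on the dark spacer, so this is the stack meant. The boss centre is near (275.5,190).

```bash
python3 - <<'E'
from h import *
for n,p,z in(("boss",(275.5,190),.102),("gear",(272,178),.066),("spacer",(271.7,167.2),.038)): print(n,ray("wrist",p,z).round(4))
plan(.4828,.2865,.115,-69.7)
E
```

```text
boss [0.4805 0.2861 0.102 ]
gear [0.4817 0.2882 0.066 ]
spacer [0.4869 0.2891 0.038 ]
tcp [0.4789 0.3042 0.2247] shift tool [109.6  18.1   3.5] mm; y axis yaw -69.2 tilt 0.5
turn deg [ 0.51 -0.49  0.09]
```

>>> arm_command([
  [[0.025, 0.009, 0.002, 0.25, -0.25, 0, 0.06], [0.025, 0.0084, 0.002, 0.25, -0.25, 0, 0.06], [0.025, 0, 0, 0, 0, 0, 0.06], [0.02, 0, 0, 0, 0, 0, 0.06], [0.01, 0, 0, 0, 0, 0, 0.06], [0, 0, 0, 0, 0, 0, 0.06], [0, 0, 0, 0, 0, 0, 0.06]],
])

```text
t: 4.75
tool_pos: [0.4848, 0.2849, 0.12]
tool_rot: [2.04, 0.363, -2.025]
contact_force: [0.8, 0.6, 1.1]
opening: 0.06
```

```bash
python3 -c "
from h import *
plan(.482,.287,.083,-69.7);grab('wrist','w2')"
```

```text
tcp [0.4848 0.2849 0.12  ] shift tool [37.  -2.8  2.2] mm; y axis yaw -69.9 tilt 0.46
turn deg [-0.21 -0.45  0.12]
```

View pics/w2.png

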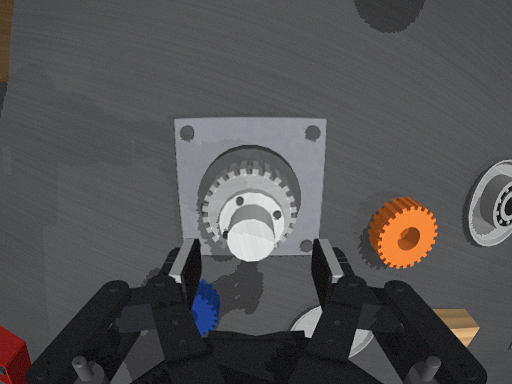

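The boss top is at (250,241) with the pad midline at x≈257, so the boss lies slightly to tool −y, as the numbers say.

```bash
python3 -c "
from h import *
print(ray('wrist',(250,240.5),.102).round(4),ray('wrist',(252,218),.076).round(4))"
```

```text
[0.4796 0.2877 0.102 ] [0.4835 0.2882 0.076 ]
```

>>> arm_command([
  [[0.015, -0.0025, 0.0022, 0, -0.4, 0, 0.06], [0.013, 0, 0, 0, 0, 0, 0.06], [0.006, 0, 0, 0, 0, 0, 0.06], [0, 0, 0, 0, 0, 0, 0.06], [0, 0, 0, 0, 0, 0, 0.06]],
])

```text
t: 5.22
tool_pos: [0.4845, 0.2885, 0.0874]
tool_rot: [2.04, 0.365, -2.024]
contact_force: [0.3, 0.9, 0.6]
opening: 0.0599
```

```bash
python3 -c "
from h import *
plan(.482,.287,.083,-69.7);print(ctrl.get_obs()['contact_force'])"
```

```text
tcp [0.4845 0.2885 0.0874] shift tool [4.4 0.6 2.9] mm; y axis yaw -69.9 tilt 0.48
turn deg [-0.17 -0.46  0.15]
[0.26249472 0.89214348 0.61840168]
```

>>> arm_command([
  [[0.003, 0, 0.003, 0, -0.8, 0, 0.06], [0, 0, 0, 0, 0, 0, 0.05], [0, 0, 0, 0, 0, 0, 0.04], [0, 0, 0, 0, 0, 0, 0.034], [0, 0, 0, 0, 0, 0, 0.02], [0, 0, 0, 0, 0, 0, 0.02], [0, 0, 0, 0, 0, 0, 0.02], [0, 0, 0, 0, 0, 0, 0.02]],
], squeeze=40)

```text
t: 5.88
tool_pos: [0.4821, 0.2877, 0.0853]
tool_rot: [2.025, 0.362, -2.037]
contact_force: [0.3, 0.8, 0.0]
opening: 0.0281
```

```bash
python3 -c "
from h import *
plan(.482,.287,.2,-69.7);print(ctrl.get_obs()['contact_force'],ctrl.get_obs()['opening'])"
```

```text
tcp [0.4821 0.2877 0.0853] shift tool [-114.7    0.3    1. ] mm; y axis yaw -69.9 tilt 0.34
turn deg [-0.16  0.31  0.15]
[0.28830755 0.79559181 0.01806401] 0.028061573817630296
```

>>> arm_command([
  [[-0.004, 0, 0, 0, 0, 0, 0.02], [-0.006, 0, 0, 0, 0, 0, 0.02], [-0.015, 0, 0, 0, 0, 0, 0.02], [-0.025, 0, 0, 0, 0, 0, 0.02], [-0.025, 0, 0, 0, 0, 0, 0.02], [-0.015, 0, 0, 0, 0, 0, 0.02], [0, 0, 0, 0, 0, 0, 0.02]],
], squeeze=60)

```text
t: 6.47
tool_pos: [0.4799, 0.2865, 0.177]
tool_rot: [2.016, 0.36, -2.044]
contact_force: [-0.2, 0.4, -2.6]
opening: 0.028
```

```bash
python3 -c "
from h import *
grab('wrist','w3');plan(.426,-.314,.17,-69.7);print(ctrl.get_obs()['contact_force'],ctrl.get_obs()['opening'])"
```

```text
tcp [0.4795 0.2863 0.1756] shift tool [  8.3 545.2 256.7] mm; y axis yaw -69.9 tilt 0.87
turn deg [-0.17  0.86  0.12]
[ 0.84801849  0.24976123 -1.67271726] 0.027829925533101235
```

View pics/w3.png

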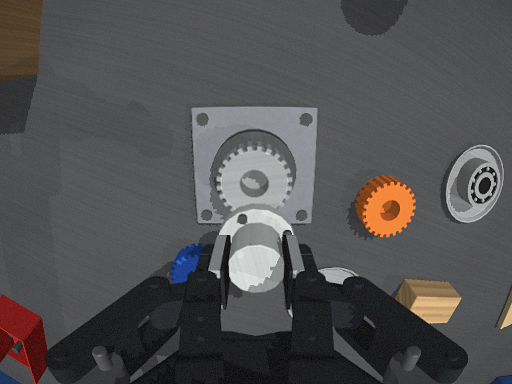

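The cap is held (flange visible at (257,225)) and the gear stayed on the spacer at (254,180). Next, the cap to the board's near slot.

>>> arm_command([
  [[0, 0.02, 0.01, 0, 0.3, 0, 0.02], [0, 0.035, 0.0165, 0, 0.3, 0, 0.02], [0, 0.035, 0.0165, 0, 0.3, 0, 0.02], [0, 0.035, 0.0165, 0, 0, 0, 0.02], [0, 0.035, 0.0165, 0, 0, 0, 0.02], [0, 0.035, 0.0165, 0, 0, 0, 0.02], [0, 0.035, 0.0165, 0, 0, 0, 0.02], [0, 0.035, 0.0165, 0, 0, 0, 0.02], [0, 0.035, 0.0165, 0, 0, 0, 0.02], [0, 0.035, 0.0165, 0, 0, 0, 0.02], [0, 0.035, 0.0165, 0, 0, 0, 0.02], [0, 0.035, 0.0165, 0, 0, 0, 0.02], [0, 0.035, 0.0165, 0, 0, 0, 0.02], [0, 0.035, 0.0165, 0, 0, 0, 0.02], [0, 0.035, 0.0165, 0, 0, 0, 0.02], [0, 0.02, 0.01, 0, 0, 0, 0.02], [0, 0, 0, 0, 0, 0, 0.02], [0, 0, 0, 0, 0, 0, 0.02]],
])

```text
t: 8.02
tool_pos: [0.4103, -0.3192, 0.146]
tool_rot: [2.01, 0.387, -2.062]
contact_force: [0.3, 0.4, -3.0]
opening: 0.0277
```

```bash
python3 -c "
from h import *
plan(.426,-.314,.037,-69.7);print(ctrl.get_obs()['contact_force'],ctrl.get_obs()['opening'])
get_image('wrist')
for q in mark_of('wrist','board'):print(q['conf'],w('wrist',q['at']).round(4))"
```

```text
tcp [ 0.4103 -0.3192  0.146 ] shift tool [108.5   3.3 -18.8] mm; y axis yaw -69.6 tilt 1.86
turn deg [0.07 1.22 1.4 ]
[ 0.26941255  0.37967698 -3.01306497] 0.027681026700713356
0.71 [ 0.4722 -0.2931  0.0016]
```

>>> arm_command([
  [[0.02, 0.0015, -0.008, 0, 0.7, 0.8, 0.02], [0.02, 0.0015, -0.007, 0, 0.6, 0.6, 0.02], [0.02, 0, 0, 0, 0, 0, 0.02], [0.015, 0, 0, 0, 0, 0, 0.02], [0.01, 0, 0, 0, 0, 0, 0.02], [0, 0, 0, 0, 0, 0, 0.02], [0, 0, 0, 0, 0, 0, 0.02]],
])

```text
t: 8.7
tool_pos: [0.428, -0.3056, 0.0574]
tool_rot: [2.024, 0.378, -2.015]
contact_force: [0.2, -0.4, -1.6]
opening: 0.0279
```

```bash
python3 -c "
from h import *
plan(.426,-.314,.037,-69.7)"
```

```text
tcp [ 0.428  -0.3056  0.0574] shift tool [20.4  7.1  5. ] mm; y axis yaw -68.8 tilt 0.24
turn deg [ 0.87 -0.24 -0.02]
```

>>> arm_command([
  [[0.008, 0.003, 0.002, 0.4, 0, 0, 0.02], [0.006, 0.002, 0.001, 0, 0, 0, 0.02], [0.003, 0, 0, 0, 0, 0, 0.02], [0.001, 0, 0, 0, 0, 0, 0.02], [0, 0, 0, 0, 0, 0, 0.02]],
])

```text
t: 9.12
tool_pos: [0.429, -0.3127, 0.0411]
tool_rot: [2.029, 0.367, -2.014]
contact_force: [-0.7, 0.4, -2.3]
opening: 0.0278
```

>>> arm_command([
  [[0.003, 0, 0, 0, 0, 0, 0.02], [0.002, 0, 0, 0, 0, 0, 0.02], [0, 0, 0, 0, 0, 0, 0.02], [0, 0, 0, 0, 0, 0, 0.02]],
])

```text
t: 9.45
tool_pos: [0.4296, -0.3137, 0.0368]
tool_rot: [2.03, 0.364, -2.012]
contact_force: [-0.2, 0.1, -1.8]
opening: 0.0277
```

>>> arm_command([
  [[0.001, 0, 0, 0, 0, 0, 0.02], [0.001, 0, 0, 0, 0, 0, 0.02], [0.001, 0, 0, 0, 0, 0, 0.02], [0, 0, 0, 0, 0, 0, 0.02]],
])

```text
t: 9.78
tool_pos: [0.4303, -0.3141, 0.0348]
tool_rot: [2.031, 0.363, -2.011]
contact_force: [-0.5, 0.5, -2.4]
opening: 0.0277
```

>>> arm_command([
  [[0.001, 0, 0, 0, 0, 0, 0.02], [0.001, 0, 0, 0, 0, 0, 0.02], [0.0005, 0, 0, 0, 0, 0, 0.02], [0, 0, 0, 0, 0, 0, 0.02]],
])

```text
t: 10.12
tool_pos: [0.4309, -0.3144, 0.0347]
tool_rot: [2.031, 0.364, -2.011]
contact_force: [-0.2, 0.4, -0.0]
opening: 0.0276
```

The wrist weight has gone to zero, so the cap is down. Release it and rise.

>>> arm_command([
  [[0, 0, 0, 0, 0, 0, 0.032], [0, 0, 0, 0, 0, 0, 0.04], [0, 0, 0, 0, 0, 0, 0.055], [0, 0, 0, 0, 0, 0, 0.06], [-0.02, 0, 0, 0, 0, 0, 0.06], [-0.035, 0, 0, 0, 0, 0, 0.07], [-0.035, 0, 0, 0, 0, 0, 0.085], [-0.035, 0, 0, 0, 0, 0, 0.085], [-0.02, 0, 0, 0, 0, 0, 0.085], [0, 0, 0, 0, 0, 0, 0.085]],
])

```text
t: 10.95
tool_pos: [0.428, -0.3128, 0.1823]
tool_rot: [2.03, 0.368, -2.015]
contact_force: [0.8, 0.6, 0.5]
opening: 0.0851
```

```bash
python3 -c "
from h import *
plan(.566,.004,.18,-69.7)"
```

```text
tcp [ 0.428  -0.3128  0.1823] shift tool [   2.8 -247.3 -241.4] mm; y axis yaw -69.2 tilt 0.44
turn deg [ 0.47 -0.37 -0.24]
```

Now to the dish.

>>> arm_command([
  [[0, -0.014, -0.014, 0, 0, 0, 0.085], [0, -0.026, -0.0255, 0, 0, 0, 0.085], [0, -0.026, -0.0255, 0, 0, 0, 0.085], [0, -0.026, -0.0255, 0, 0, 0, 0.085], [0, -0.026, -0.0255, 0, 0, 0, 0.085], [0, -0.026, -0.0255, 0, 0, 0, 0.085], [0, -0.026, -0.0255, 0, 0, 0, 0.085], [0, -0.026, -0.0255, 0, 0, 0, 0.085], [0, -0.026, -0.0255, 0, 0, 0, 0.085], [0, -0.02, -0.018, 0, 0, 0, 0.085], [0, 0, 0, 0, 0, 0, 0.085], [0, 0, 0, 0, 0, 0, 0.085]],
])

```text
t: 11.95
tool_pos: [0.5666, 0.0096, 0.1708]
tool_rot: [2.027, 0.361, -2.024]
contact_force: [-0.7, -0.6, -0.3]
opening: 0.085
```

```bash
python3 - <<'E'
from h import *
plan(.566,.004,.06,-69.7)
im=grab("wrist","w4")
for n in("dish","bearing"):
    for m in mark_of("wrist",n): print(n,round(m["conf"],2),w("wrist",m["at"]).round(4))
    for q in cut_out("wrist",n):
        c=max(cv2.findContours(q["mask"].astype(np.uint8),0,1)[0],key=cv2.contourArea);print(n,q["conf"],cv2.boundingRect(c))
cv2.imwrite("pics/w4b.png",cv2.resize(im[120:320,150:400,::-1],(750,600),interpolation=cv2.INTER_CUBIC))
E
```

```text
tcp [0.5666 0.0096 0.1708] shift tool [110.9   4.5   2.6] mm; y axis yaw -69.5 tilt 0.28
turn deg [ 0.16 -0.03 -0.28]
dish 0.92 [0.3394 0.134  0.0043]
dish 0.97 (83, 259, 51, 37)
dish 0.9 (210, 123, 105, 100)
dish 0.19 (0, 132, 50, 69)
bearing 0.85 [0.5709 0.015  0.006 ]
bearing 0.78 (227, 140, 63, 63)
```

View pics/w4b.png

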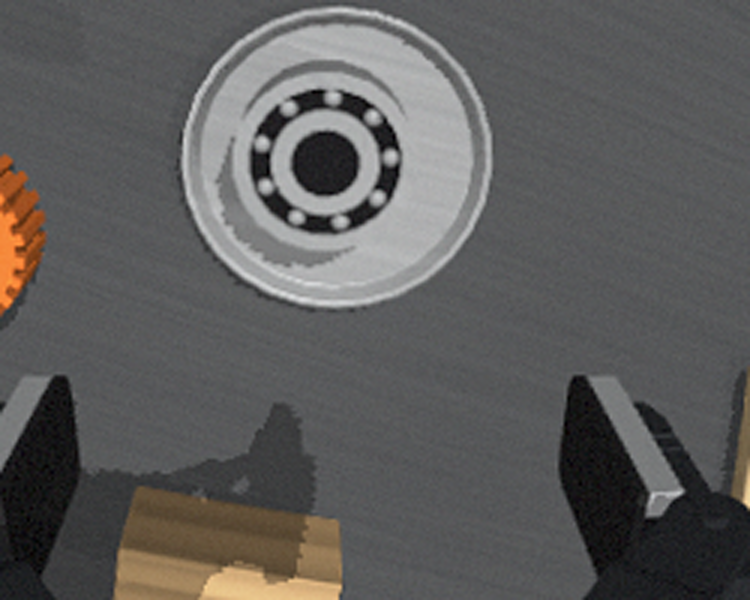

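The bearing is in the dish: its top centre is at about (258.7,174) in the full image, and the rim centre at (262.5,172.5), so it lies slightly off-centre.

```bash
python3 - <<'E'
from h import *
b=ray("wrist",(258.7,174),.029);d=ray("wrist",(262.5,172.5),.009);print(b.round(4),d.round(4))
plan(b[0],b[1],.05,-69.7)
print([np.round(ray("wrist",p,.009)[:2],3) for p in((211,172.5),(314,172.5),(262.5,122.3),(262.5,222.7))])
E
```

```text
[0.5717 0.0062 0.029 ] [0.5698 0.0009 0.009 ]
tcp [0.5666 0.0073 0.1722] shift tool [122.2   2.1  -4.2] mm; y axis yaw -69.8 tilt 0.34
turn deg [-0.09 -0.13 -0.32]
[array([0.551, 0.053]), array([ 0.589, -0.051]), array([0.62, 0.02]), array([ 0.515, -0.02 ])]
```

>>> arm_command([
  [[0.025, 0.001, -0.002, 0, 0, 0, 0.08], [0.03, 0.001, -0.002, 0, 0, 0, 0.08], [0.03, 0, 0, 0, 0, 0, 0.08], [0.025, 0, 0, 0, 0, 0, 0.08], [0.01, 0, 0, 0, 0, 0, 0.08], [0, 0, 0, 0, 0, 0, 0.08], [0, 0, 0, 0, 0, 0, 0.08]],
])

```text
t: 12.78
tool_pos: [0.5749, -0.0023, 0.0536]
tool_rot: [2.047, 0.34, -2.018]
contact_force: [0.6, -0.2, -0.8]
opening: 0.0799
```

```bash
python3 - <<'E'
from h import *
plan(.5715,.0075,.006,-69.7)
im=grab("wrist","w5")
for m in mark_of("wrist","bearing"): print(round(m["conf"],2),w("wrist",m["at"]).round(4))
cv2.imwrite("pics/w5b.png",im[130:384,100:420,::-1])
E
```

```text
tcp [ 0.5749 -0.0023  0.0536] shift tool [ 47.4 -10.9   0.5] mm; y axis yaw -70.5 tilt 0.95
turn deg [-0.78 -0.68 -0.67]
0.93 [0.5706 0.0127 0.0043]
```

View pics/w5b.png

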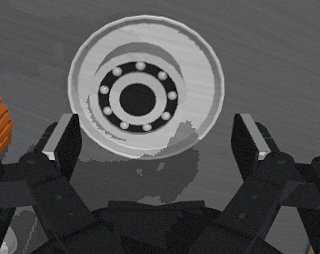

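```bash
python3 - <<'E'
from h import *
b=ray("wrist",(237.5,230),.029);print(b.round(4));plan(b[0],b[1],.006,-69.7)
print(ctrl.get_obs()["q"].round(3),ctrl.get_obs()["dq"].round(3))
E
```

```text
[0.5715 0.0091 0.029 ]
tcp [ 0.5758 -0.0021  0.0548] shift tool [ 48.6 -12.6   1. ] mm; y axis yaw -70.5 tilt 1.08
turn deg [-0.75 -0.8  -0.72]
[-0.131  0.101  1.874 -0.005  1.148  1.101] [ 0.007 -0.011 -0.016  0.002 -0.004 -0.   ]
```

>>> arm_command([
  [[0.005, -0.005, 0, -0.3, -0.3, -0.3, 0.08], [0.008, -0.004, 0, 0, 0, 0, 0.08], [0.005, -0.001, 0, 0, 0, 0, 0.08], [0, 0, 0, 0, 0, 0, 0.08], [0, 0, 0, 0, 0, 0, 0.08]],
])

```text
t: 13.3
tool_pos: [0.5766, 0.008, 0.0412]
tool_rot: [2.049, 0.348, -2.009]
contact_force: [0.1, -0.9, -0.4]
opening: 0.0799
```

```bash
python3 - <<'E'
from h import *
plan(.5715,.0075,.006,-69.7)
E
```

```text
tcp [0.5766 0.008  0.0412] shift tool [35.1 -1.7  5.6] mm; y axis yaw -70.1 tilt 1.22
turn deg [-0.4  -1.03 -0.66]
```

>>> arm_command([
  [[0.01, -0.002, 0.003, -0.2, -0.6, -0.4, 0.08], [0.01, -0.001, 0.002, 0, -0.4, -0.2, 0.08], [0.008, 0, 0, 0, 0, 0, 0.08], [0.003, 0, 0, 0, 0, 0, 0.08], [0, 0, 0, 0, 0, 0, 0.08]],
])

```text
t: 13.72
tool_pos: [0.5705, 0.0094, 0.0068]
tool_rot: [2.028, 0.361, -2.032]
contact_force: [-0.6, -0.1, -0.4]
opening: 0.0803
```

```bash
python3 - <<'E'
from h import *
plan(.5715,.009,.006,-69.7)
E
```

```text
tcp [0.5705 0.0094 0.0068] shift tool [ 0.8  0.7 -0.8] mm; y axis yaw -69.8 tilt 0.09
turn deg [-0.15  0.09  0.  ]
```

Aligned. Close, then lift.

>>> arm_command([
  [[0, 0, 0, 0, 0, 0, 0.072], [0, 0, 0, 0, 0, 0, 0.065], [0, 0, 0, 0, 0, 0, 0.055], [0, 0, 0, 0, 0, 0, 0.055], [0, 0, 0, 0, 0, 0, 0.055], [0, 0, 0, 0, 0, 0, 0.055]],
], squeeze=60)

```text
t: 14.22
tool_pos: [0.5703, 0.0091, 0.0063]
tool_rot: [2.028, 0.36, -2.033]
contact_force: [-0.7, 0.0, -1.1]
opening: 0.0602
```

>>> arm_command([
  [[-0.005, 0, 0, 0, 0, 0, 0.055], [-0.01, 0, 0, 0, 0, 0, 0.055], [-0.025, 0, 0, 0, 0, 0, 0.055], [-0.03, 0, 0, 0, 0, 0, 0.055], [-0.03, 0, 0, 0, 0, 0, 0.055], [-0.015, 0, 0, 0, 0, 0, 0.055], [0, 0, 0, 0, 0, 0, 0.055]],
])

```text
t: 14.8
tool_pos: [0.5657, 0.0099, 0.124]
tool_rot: [2.018, 0.364, -2.046]
contact_force: [-0.2, -0.0, -2.7]
opening: 0.0603
```

```bash
python3 - <<'E'
from h import *
plan(.519,-.268,.12,-69.7)
E
```

```text
tcp [0.5657 0.0099 0.124 ] shift tool [  4.4 244.9 139.5] mm; y axis yaw -69.9 tilt 0.8
turn deg [-0.16  0.73  0.33]
```

>>> arm_command([
  [[0, 0.018, 0.009, 0, 0.4, 0.3, 0.055], [0, 0.033, 0.018, 0, 0.3, 0, 0.055], [0, 0.033, 0.018, 0, 0, 0, 0.055], [0, 0.033, 0.018, 0, 0, 0, 0.055], [0, 0.033, 0.018, 0, 0, 0, 0.055], [0, 0.033, 0.018, 0, 0, 0, 0.055], [0, 0.033, 0.018, 0, 0, 0, 0.055], [0, 0.022, 0.013, 0, 0, 0, 0.055], [0, 0.008, 0.004, 0, 0, 0, 0.055], [0, 0, 0, 0, 0, 0, 0.055], [0, 0, 0, 0, 0, 0, 0.055]],
])

```text
t: 15.72
tool_pos: [0.5189, -0.2746, 0.1171]
tool_rot: [2.027, 0.374, -2.035]
contact_force: [-0.3, 0.8, -3.7]
opening: 0.0602
```

```bash
python3 - <<'E'
from h import *
plan(.519,-.268,.025,-69.7)
E
```

```text
tcp [ 0.5189 -0.2746  0.1171] shift tool [92.1 -5.3 -2.7] mm; y axis yaw -69.6 tilt 0.51
turn deg [0.1  0.14 0.5 ]
```

>>> arm_command([
  [[0.02, -0.002, -0.001, 0, 0, 0.3, 0.055], [0.025, -0.002, -0.001, 0, 0, 0.2, 0.055], [0.02, 0, 0, 0, 0, 0, 0.055], [0.008, 0, 0, 0, 0, 0, 0.055], [0, 0, 0, 0, 0, 0, 0.055], [0, 0, 0, 0, 0, 0, 0.055]],
])

```text
t: 16.22
tool_pos: [0.521, -0.2609, 0.0414]
tool_rot: [2.022, 0.376, -2.025]
contact_force: [0.3, 0.1, -2.7]
opening: 0.0599
```

```bash
python3 - <<'E'
from h import *
plan(.519,-.268,.0195,-69.7)
E
```

```text
tcp [ 0.521  -0.2609  0.0414] shift tool [21.8  6.   4.4] mm; y axis yaw -69.1 tilt 0.18
turn deg [0.57 0.05 0.17]
```

>>> arm_command([
  [[0.007, 0.003, 0.002, 0.3, 0, 0, 0.055], [0.006, 0.002, 0.001, 0, 0, 0, 0.055], [0.003, 0, 0, 0, 0, 0, 0.055], [0.002, 0, 0, 0, 0, 0, 0.055], [0.001, 0, 0, 0, 0, 0, 0.055], [0, 0, 0, 0, 0, 0, 0.055]],
])

```text
t: 16.72
tool_pos: [0.5231, -0.2678, 0.0253]
tool_rot: [2.028, 0.366, -2.02]
contact_force: [0.6, 0.3, -4.4]
opening: 0.0603
```

>>> arm_command([
  [[0.003, 0, 0, 0, 0, 0, 0.055], [0.002, 0, 0, 0, 0, 0, 0.055], [0.001, 0, 0, 0, 0, 0, 0.055], [0.001, 0, 0, 0, 0, 0, 0.055], [0.001, 0, 0, 0, 0, 0, 0.055], [0, 0, 0, 0, 0, 0, 0.055]],
])

```text
t: 17.22
tool_pos: [0.5242, -0.2688, 0.0186]
tool_rot: [2.03, 0.364, -2.018]
contact_force: [-0.3, 0.2, -3.0]
opening: 0.0598
```

>>> arm_command([
  [[0.001, 0, 0, 0, 0, 0, 0.055], [0.0005, 0, 0, 0, 0, 0, 0.055], [0.0005, 0, 0, 0, 0, 0, 0.055], [0, 0, 0, 0, 0, 0, 0.055]],
])

```text
t: 17.55
tool_pos: [0.5246, -0.269, 0.0185]
tool_rot: [2.03, 0.365, -2.018]
contact_force: [-1.2, 0.8, -0.8]
opening: 0.0599
```

The bearing is down (weight unloaded). Release slowly and rise.

>>> arm_command([
  [[0, 0, 0, 0, 0, 0, 0.064], [0, 0, 0, 0, 0, 0, 0.07], [0, 0, 0, 0, 0, 0, 0.08], [0, 0, 0, 0, 0, 0, 0.08], [-0.02, 0, 0, 0, 0, 0, 0.08], [-0.035, 0, 0, 0, 0, 0, 0.085], [-0.035, 0, 0, 0, 0, 0, 0.085], [-0.035, 0, 0, 0, 0, 0, 0.085], [-0.025, 0, 0, 0, 0, 0, 0.085], [0, 0, 0, 0, 0, 0, 0.085]],
])

```text
t: 18.38
tool_pos: [0.5236, -0.2688, 0.1728]
tool_rot: [2.03, 0.363, -2.017]
contact_force: [1.9, 0.1, 1.9]
opening: 0.0852
```

```bash
python3 - <<'E'
from h import *
plan(.482,.288,.17,-69.7)
E
```

```text
tcp [ 0.5236 -0.2688  0.1728] shift tool [   0.7 -535.8 -156.9] mm; y axis yaw -69.4 tilt 0.46
turn deg [ 0.29 -0.32 -0.32]
```

>>> arm_command([
  [[0, -0.02, -0.006, 0, 0, 0, 0.085], [0, -0.037, -0.011, 0, 0, 0, 0.085], [0, -0.037, -0.011, 0, 0, 0, 0.085], [0, -0.037, -0.011, 0, 0, 0, 0.085], [0, -0.037, -0.011, 0, 0, 0, 0.085], [0, -0.037, -0.011, 0, 0, 0, 0.085], [0, -0.037, -0.011, 0, 0, 0, 0.085], [0, -0.037, -0.011, 0, 0, 0, 0.085], [0, -0.037, -0.011, 0, 0, 0, 0.085], [0, -0.037, -0.011, 0, 0, 0, 0.085], [0, -0.037, -0.011, 0, 0, 0, 0.085], [0, -0.037, -0.011, 0, 0, 0, 0.085], [0, -0.037, -0.011, 0, 0, 0, 0.085], [0, -0.037, -0.011, 0, 0, 0, 0.085], [0, -0.032, -0.01, 0, 0, 0, 0.085], [0, -0.01, -0.003, 0, 0, 0, 0.085], [0, 0, 0, 0, 0, 0, 0.085], [0, 0, 0, 0, 0, 0, 0.085]],
])

```text
t: 19.88
tool_pos: [0.4844, 0.3187, 0.1617]
tool_rot: [2.039, 0.348, -2.007]
contact_force: [-0.2, -0.0, -0.8]
opening: 0.0849
```

```bash
python3 - <<'E'
from h import *
plan(.482,.288,.08,-69.7)
im=grab("wrist","w6")
for n in("gear","spacer","plate"):
    for m in mark_of("wrist",n): print(n,round(m["conf"],2),w("wrist",m["at"]).round(4))
u,v=pix("wrist",(.482,.288,.05)).astype(int);print(u,v)
x0,y0=u-75,v-60
cv2.imwrite("pics/w6b.png",cv2.resize(im[y0:y0+120,x0:x0+150,::-1],(750,600),interpolation=cv2.INTER_CUBIC));print(x0,y0)
E
```

```text
tcp [0.4844 0.3187 0.1617] shift tool [82.  26.7 13.9] mm; y axis yaw -69.7 tilt 1.18
turn deg [-0.02 -0.74 -0.93]
gear 0.8 [0.333  0.3066 0.0029]
gear 0.76 [0.4818 0.2916 0.0407]
gear 0.69 [0.499  0.1286 0.0064]
283 202
208 142
```

View pics/w6b.png

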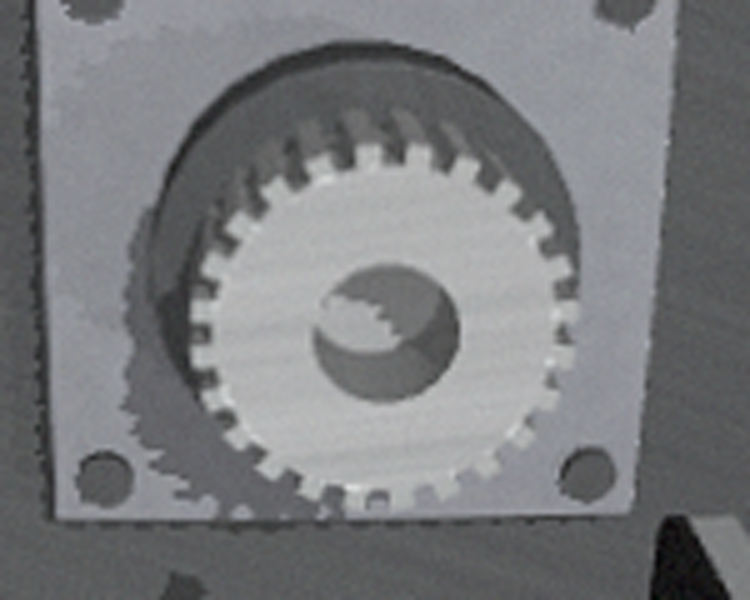

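Gear top face centred at crop (385,328), full image (285,207.6), with the spacer around it below.

```bash
python3 - <<'E'
from h import *
g=ray("wrist",(285,207.6),.066);print("gear",g.round(4),"spacer L/R mid",ray("wrist",(281.2,196),.038).round(4))
# spacer left/right extremes, should be 84 mm
print(np.linalg.norm(ray("wrist",(238.4,196),.038)-ray("wrist",(324,196),.038)).round(4))
C=[ray("wrist",p,.016) for p in((219,245.8),(335,244.8))];print(C)
plan(g[0],g[1],.08,-69.7)
E
```

```text
gear [0.4826 0.2886 0.066 ] spacer L/R mid [0.4836 0.2897 0.038 ]
0.0829
[array([0.40030641, 0.32798691, 0.016     ]), array([0.44403718, 0.2052033 , 0.016     ])]
tcp [0.485  0.3173 0.1623] shift tool [82.5 24.7 13.3] mm; y axis yaw -69.9 tilt 1.2
turn deg [-0.2  -0.78 -0.92]
```

>>> arm_command([
  [[0.015, 0.01, 0.006, 0, -0.4, -0.5, 0.085], [0.02, 0.01, 0.006, 0, -0.4, -0.4, 0.085], [0.02, 0.004, 0.001, 0, 0, 0, 0.085], [0.01, 0, 0, 0, 0, 0, 0.085], [0, 0, 0, 0, 0, 0, 0.085], [0, 0, 0, 0, 0, 0, 0.085]],
])

```text
t: 20.58
tool_pos: [0.4853, 0.2832, 0.0986]
tool_rot: [2.043, 0.351, -2.031]
contact_force: [-0.1, -0.1, 0.5]
opening: 0.085
```

```bash
python3 - <<'E'
from h import *
plan(.4826,.2886,.039,-69.7)
E
```

```text
tcp [0.4853 0.2832 0.0986] shift tool [59.6 -6.   1.1] mm; y axis yaw -70.5 tilt 0.34
turn deg [-0.79 -0.34  0.01]
```

>>> arm_command([
  [[0.01, -0.003, 0.001, -0.4, -0.3, 0, 0.085], [0.01, -0.002, 0, -0.3, 0, 0, 0.085], [0.008, 0, 0, 0, 0, 0, 0.085], [0, 0, 0, 0, 0, 0, 0.085], [0, 0, 0, 0, 0, 0, 0.085]],
])

```text
t: 21.0
tool_pos: [0.4847, 0.2894, 0.0713]
tool_rot: [2.035, 0.365, -2.023]
contact_force: [0.2, -0.7, 0.4]
opening: 0.0851
```

```bash
python3 - <<'E'
from h import *
plan(.4826,.2886,.039,-69.7)
E
```

```text
tcp [0.4847 0.2894 0.0713] shift tool [32.3  0.   2.4] mm; y axis yaw -69.7 tilt 0.34
turn deg [-0.   -0.33  0.04]
```

>>> arm_command([
  [[0.01, 0, 0.002, 0, -0.3, 0, 0.085], [0.01, 0, 0, 0, 0, 0, 0.085], [0.007, 0, 0, 0, 0, 0, 0.085], [0.003, 0, 0, 0, 0, 0, 0.085], [0, 0, 0, 0, 0, 0, 0.085]],
])

```text
t: 21.42
tool_pos: [0.4828, 0.2893, 0.0385]
tool_rot: [2.029, 0.365, -2.028]
contact_force: [0.3, 0.6, -0.7]
opening: 0.085
```

```bash
python3 - <<'E'
from h import *
plan(.4826,.2886,.039,-69.7)
E
```

```text
tcp [0.4828 0.2893 0.0385] shift tool [-0.5  0.6  0.4] mm; y axis yaw -69.6 tilt 0.05
turn deg [ 0.06 -0.04  0.04]
```

>>> arm_command([
  [[0, 0, 0, 0, 0, 0, 0.078], [0, 0, 0, 0, 0, 0, 0.071], [0, 0, 0, 0, 0, 0, 0.06], [0, 0, 0, 0, 0, 0, 0.06], [0, 0, 0, 0, 0, 0, 0.06], [0, 0, 0, 0, 0, 0, 0.06]],
], squeeze=70)

```text
t: 21.92
tool_pos: [0.4828, 0.2894, 0.0386]
tool_rot: [2.029, 0.365, -2.028]
contact_force: [0.6, 0.8, -1.5]
opening: 0.0659
```

>>> arm_command([
  [[-0.004, 0, 0, 0, 0, 0, 0.06], [-0.008, 0, 0, 0, 0, 0, 0.06], [-0.02, 0, 0, 0, 0, 0, 0.06], [-0.03, 0, 0, 0, 0, 0, 0.06], [-0.03, 0, 0, 0, 0, 0, 0.06], [-0.015, 0, 0, 0, 0, 0, 0.06], [0, 0, 0, 0, 0, 0, 0.06]],
])

```text
t: 22.5
tool_pos: [0.4762, 0.2862, 0.1432]
tool_rot: [2.008, 0.36, -2.045]
contact_force: [0.6, 1.1, -5.4]
opening: 0.0657
```

```bash
python3 - <<'E'
from h import *
plan(.569,.0015,.1,-69.7)
im=grab("wrist","w7")
for n in("spacer","plate","gear"):
    for m in mark_of("wrist",n): print(n,round(m["conf"],2),w("wrist",m["at"]).round(4))
E
```

```text
tcp [0.4762 0.2862 0.1432] shift tool [ 43.5 299.2  11.1] mm; y axis yaw -69.7 tilt 1.05
turn deg [ 0.04  1.05 -0.03]
spacer 0.8 [0.4826 0.2927 0.0126]
gear 0.97 [0.4713 0.2879 0.1393]
gear 0.86 [ 0.4924  0.1272 -0.0031]
```

View pics/w7.png

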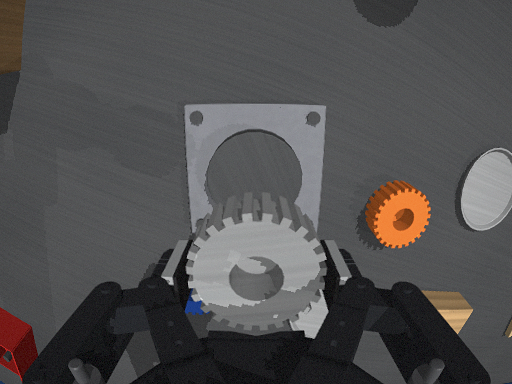

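Gear held at (257,272); spacer still on the plate, centred near x=253; the dish is empty.

```bash
python3 - <<'E'
from h import *
T=T_tool();g=ray("wrist",(257,275),T[2,3]+.0275);print("gear in tool",(T[:3,:3].T@(g-T[:3,3])).round(4))
a,b=ray("wrist",(205.5,178),.038),ray("wrist",(302,178),.038);print(a,b,(a+b)/2,np.linalg.norm(a-b))
print(ray("wrist",(253.7,130.5),.038))
E
```

```text
gear in tool [-0.0276 -0.0002 -0.0016]
[0.46733027 0.32929038 0.038     ] [0.49589383 0.25215172 0.038     ] [0.48161205 0.29072105 0.038     ] 0.08225722578019205
[0.51941789 0.30465268 0.038     ]
```

>>> arm_command([
  [[0, 0.018, 0.0005, 0, 0.5, 0, 0.06], [0, 0.035, 0.001, 0, 0.5, 0, 0.06], [0, 0.035, 0.001, 0, 0, 0, 0.06], [0, 0.035, 0.001, 0, 0, 0, 0.06], [0, 0.035, 0.001, 0, 0, 0, 0.06], [0, 0.035, 0.001, 0, 0, 0, 0.06], [0, 0.035, 0.001, 0, 0, 0, 0.06], [0, 0.035, 0.001, 0, 0, 0, 0.06], [0, 0.022, 0.001, 0, 0, 0, 0.06], [0, 0.01, 0, 0, 0, 0, 0.06], [0, 0, 0, 0, 0, 0, 0.06], [0, 0, 0, 0, 0, 0, 0.06]],
])

```text
t: 23.7
tool_pos: [0.5553, -0.0067, 0.1081]
tool_rot: [1.973, 0.373, -2.082]
contact_force: [0.6, 0.4, -6.5]
opening: 0.0663
```

```bash
python3 - <<'E'
from h import *
plan(.569,.0015,.04,-69.7)
get_image("wrist")
for q in cut_out("wrist","dish")+[]:
    c=max(cv2.findContours(q["mask"].astype(np.uint8),0,1)[0],key=cv2.contourArea);print(q["conf"],cv2.boundingRect(c))
for m in mark_of("wrist","dish"): print(round(m["conf"],2),w("wrist",m["at"]).round(4))
E
```

```text
tcp [ 0.5553 -0.0067  0.1081] shift tool [ 67.3  -1.9 -19.2] mm; y axis yaw -69.5 tilt 3.06
turn deg [0.26 2.95 0.83]
0.67 (55, 264, 57, 47)
0.62 (187, 102, 131, 110)
0.86 [0.5674 0.0072 0.005 ]
0.8 [3.419e-01 1.388e-01 3.000e-04]
```

>>> arm_command([
  [[0, 0, -0.006, 0, 1, 0.3, 0.06], [0.01, -0.001, -0.006, 0, 1, 0.3, 0.06], [0.015, -0.001, -0.005, 0, 1, 0.2, 0.06], [0.015, 0, -0.002, 0, 0, 0, 0.06], [0.01, 0, 0, 0, 0, 0, 0.06], [0, 0, 0, 0, 0, 0, 0.06], [0, 0, 0, 0, 0, 0, 0.06]],
])

```text
t: 24.43
tool_pos: [0.5749, 0.0116, 0.0592]
tool_rot: [2.033, 0.38, -2.004]
contact_force: [-0.4, -0.8, -4.9]
opening: 0.0657
```

```bash
python3 - <<'E'
from h import *
plan(.568,.002,.0055,-69.7)
E
```

```text
tcp [0.5749 0.0116 0.0592] shift tool [53.6  6.3 10.6] mm; y axis yaw -68.7 tilt 0.8
turn deg [ 0.99 -0.79 -0.13]
```

>>> arm_command([
  [[0.008, 0.002, 0.003, 0.5, -0.4, 0, 0.06], [0.01, 0.002, 0.003, 0.3, -0.3, 0, 0.06], [0.01, 0.001, 0.002, 0, 0, 0, 0.06], [0.003, 0, 0, 0, 0, 0, 0.06], [0, 0, 0, 0, 0, 0, 0.06], [0, 0, 0, 0, 0, 0, 0.06]],
])

```text
t: 24.93
tool_pos: [0.5701, 0.0034, 0.0272]
tool_rot: [2.03, 0.362, -2.022]
contact_force: [0.1, 0.2, -5.6]
opening: 0.0655
```

```bash
python3 - <<'E'
from h import *
plan(.568,.002,.0055,-69.7)
E
```

```text
tcp [0.5701 0.0034 0.0272] shift tool [21.7  0.5  2.5] mm; y axis yaw -69.6 tilt 0.28
turn deg [ 0.12 -0.18 -0.21]
```

>>> arm_command([
  [[0.007, 0.0005, 0.002, 0, -0.2, -0.2, 0.06], [0.006, 0, 0, 0, 0, 0, 0.06], [0.003, 0, 0, 0, 0, 0, 0.06], [0.002, 0, 0, 0, 0, 0, 0.06], [0, 0, 0, 0, 0, 0, 0.06]],
])

```text
t: 25.35
tool_pos: [0.5691, 0.0017, 0.0082]
tool_rot: [2.028, 0.364, -2.026]
contact_force: [-1.5, -0.5, -5.9]
opening: 0.0653
```

>>> arm_command([
  [[0.002, 0, 0, 0, 0, 0, 0.06], [0.001, 0, 0, 0, 0, 0, 0.06], [0.001, 0, 0, 0, 0, 0, 0.06], [0.0005, 0, 0, 0, 0, 0, 0.06], [0, 0, 0, 0, 0, 0, 0.06]],
])

```text
t: 25.77
tool_pos: [0.5697, 0.0018, 0.0037]
tool_rot: [2.029, 0.364, -2.025]
contact_force: [0.0, 0.5, -5.5]
opening: 0.0659
```

>>> arm_command([
  [[0.001, 0, 0, 0, 0, 0, 0.06], [0.0005, 0, 0, 0, 0, 0, 0.06], [0.0005, 0, 0, 0, 0, 0, 0.06], [0, 0, 0, 0, 0, 0, 0.06]],
])

```text
t: 26.1
tool_pos: [0.5705, 0.0018, 0.0037]
tool_rot: [2.03, 0.364, -2.024]
contact_force: [0.3, -1.2, -5.4]
opening: 0.066
```

>>> arm_command([
  [[0.002, 0, 0, 0, 0, 0, 0.06], [0.001, 0, 0, 0, 0, 0, 0.06], [0, 0, 0, 0, 0, 0, 0.06]],
])

```text
t: 26.35
tool_pos: [0.5716, 0.0017, 0.0038]
tool_rot: [2.03, 0.364, -2.024]
contact_force: [0.2, -0.5, -6.1]
opening: 0.0662
```

>>> arm_command([
  [[0.004, 0, 0.002, 0, 0, 0, 0.06], [0, 0, 0, 0, 0, 0, 0.06]],
])

```text
t: 26.52
tool_pos: [0.5729, 0.0017, 0.0045]
tool_rot: [2.036, 0.365, -2.019]
contact_force: [-0.7, -0.3, -6.4]
opening: 0.0662
```

```bash
python3 - <<'E'
from h import *
plan(.569,.002,.0055,-69.7);o=ctrl.get_obs();print(o["contact_force"],o["wrist_torque"],o["opening"],o["q"].round(3),o["dq"].round(3))
grab("scene","s8")
im=cv2.imread("pics/s8.png");u,v=pix("scene",(.569,.002,.02)).astype(int)
cv2.imwrite("pics/s8b.png",cv2.resize(im[v-50:v+50,u-65:u+65],(780,600),interpolation=cv2.INTER_CUBIC))
E
```

```text
tcp [0.5729 0.0017 0.0045] shift tool [-1.  -1.6  3.5] mm; y axis yaw -69.6 tilt 0.47
turn deg [ 0.11 -0.47 -0.07]
[-0.68161631 -0.2808683  -6.44866637] [-0.03748246  0.02849662 -0.04868223] 0.06616620085154468 [-0.128  0.176  1.89   0.003  1.068  1.085] [ 0.003 -0.013 -0.026  0.013  0.018  0.001]
```

View pics/s8b.png

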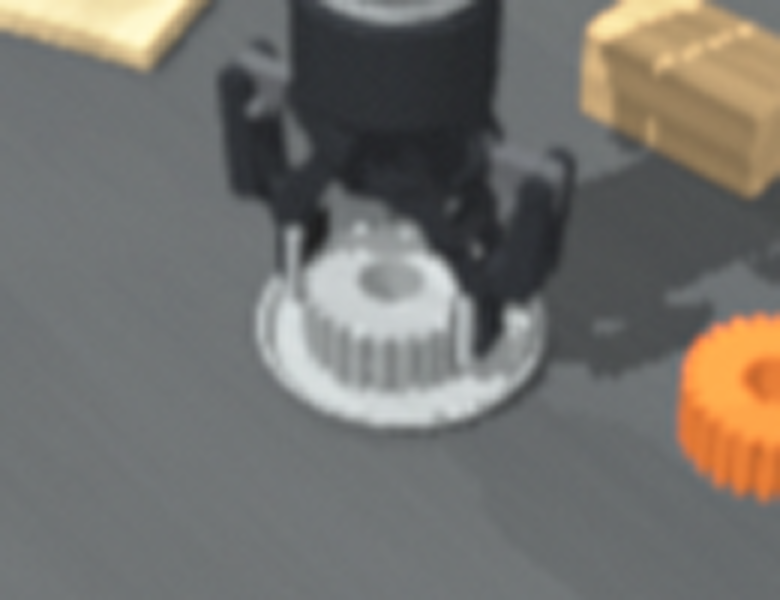

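The gear is inside the dish, just at the floor. I'll nudge it back 3 mm, level it and release slowly.

>>> arm_command([
  [[0, 0, 0.003, 0, -0.4, 0, 0.06], [0.002, 0, 0.002, 0, -0.3, 0, 0.06], [0.001, 0, 0, 0, 0, 0, 0.06], [0, 0, 0, 0, 0, 0, 0.06]],
])

```text
t: 26.9
tool_pos: [0.5699, 0.0, 0.0037]
tool_rot: [2.026, 0.363, -2.028]
contact_force: [-0.2, 0.1, -4.5]
opening: 0.0661
```

>>> arm_command([
  [[0.001, 0, 0, 0, 0, 0, 0.068], [0, 0, 0, 0, 0, 0, 0.07], [0, 0, 0, 0, 0, 0, 0.075], [0, 0, 0, 0, 0, 0, 0.085], [0, 0, 0, 0, 0, 0, 0.085]],
])

```text
t: 27.32
tool_pos: [0.5713, -0.0007, 0.0029]
tool_rot: [2.028, 0.36, -2.024]
contact_force: [-0.1, 0.2, 0.1]
opening: 0.0848
```

>>> arm_command([
  [[-0.01, 0, 0, 0, 0, 0, 0.085], [-0.025, 0, 0, 0, 0, 0, 0.085], [-0.035, 0, 0, 0, 0, 0, 0.085], [-0.035, 0, 0, 0, 0, 0, 0.085], [-0.035, 0, 0, 0, 0, 0, 0.085], [-0.02, 0, 0, 0, 0, 0, 0.085], [0, 0, 0, 0, 0, 0, 0.085]],
])

```text
t: 27.9
tool_pos: [0.5693, -0.0002, 0.1717]
tool_rot: [2.025, 0.36, -2.028]
contact_force: [0.9, 0.1, 1.0]
opening: 0.0852
```

```bash
python3 - <<'E'
from h import *
plan(.524,-.269,.16,-69.7)
im=grab("wrist","w9")
for n in("gear","dish"):
    for m in mark_of("wrist",n): print(n,round(m["conf"],2),w("wrist",m["at"]).round(4))
u,v=pix("wrist",(.569,.002,.02)).astype(int);x0,y0=u-75,v-60;print(x0,y0)
cv2.imwrite("pics/w9b.png",cv2.resize(im[y0:y0+120,x0:x0+150,::-1],(750,600),interpolation=cv2.INTER_CUBIC))
E
```

```text
tcp [ 5.693e-01 -2.000e-04  1.717e-01] shift tool [ 12.7 236.2 136. ] mm; y axis yaw -69.6 tilt 0.21
turn deg [ 0.06  0.12 -0.18]
gear 0.83 [ 0.4936  0.131  -0.0013]
gear 0.67 [ 0.3304  0.3065 -0.0019]
gear 0.39 [ 0.5208 -0.2654  0.0103]
dish 0.92 [ 0.3371  0.1367 -0.0045]
181 112
```

View pics/w9b.png

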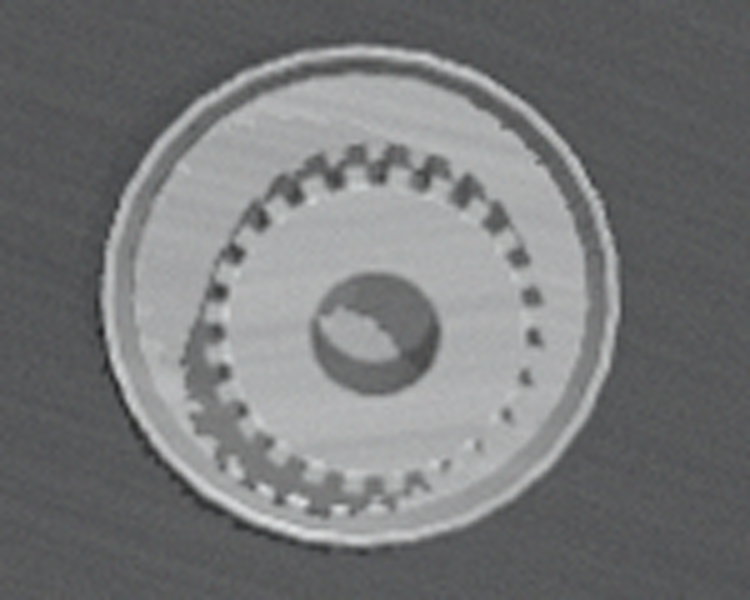

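The gear lies flat inside the dish: hole at crop (376,333), rim centre (362,295), mostly parallax. Next, the bearing.

```bash
python3 - <<'E'
from h import *
print(ray("wrist",(256.2,178.3),.031).round(4),ray("wrist",(253.4,171),.009).round(4))
E
```

```text
[0.5667 0.0011 0.031 ] [0.567  0.0044 0.009 ]
```

>>> arm_command([
  [[0, 0.018, 0.01, 0, 0, 0, 0.085], [0, 0.033, 0.019, 0, 0, 0, 0.085], [0, 0.033, 0.019, 0, 0, 0, 0.085], [0, 0.033, 0.019, 0, 0, 0, 0.085], [0, 0.033, 0.019, 0, 0, 0, 0.085], [0, 0.033, 0.019, 0, 0, 0, 0.085], [0, 0.028, 0.017, 0, 0, 0, 0.085], [0, 0.018, 0.01, 0, 0, 0, 0.085], [0, 0.006, 0.003, 0, 0, 0, 0.085], [0, 0, 0, 0, 0, 0, 0.085], [0, 0, 0, 0, 0, 0, 0.085]],
])

```text
t: 28.97
tool_pos: [0.5045, -0.2701, 0.134]
tool_rot: [1.986, 0.402, -2.089]
contact_force: [0.6, -0.9, -0.3]
opening: 0.0851
```

```bash
python3 - <<'E'
from h import *
plan(.524,-.269,.08,-69.7)
im=grab("wrist","w10")
for n in("bearing","cap"):
    for m in mark_of("wrist",n): print(n,round(m["conf"],2),w("wrist",m["at"]).round(4))
cv2.imwrite("pics/w10b.png",im[100:340,90:410,::-1])
E
```

```text
tcp [ 0.5045 -0.2701  0.134 ] shift tool [ 52.8   8.  -21. ] mm; y axis yaw -69.5 tilt 3.34
turn deg [0.29 2.49 2.23]
bearing 0.62 [ 0.5215 -0.2657  0.0171]
cap 0.92 [ 0.4317 -0.3133  0.0144]
```

View pics/w10b.png

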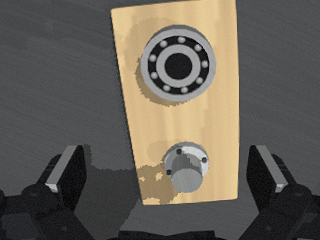

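Bearing at full-image (268,165) and cap boss up at (276,270), both standing on the board.

```bash
python3 -c "
from h import *
print(ray('wrist',(268,165),.041).round(4))"
```

```text
[ 0.5272 -0.2671  0.041 ]
```

>>> arm_command([
  [[0, 0.003, -0.007, 0, 1.2, 1.1, 0.08], [0.005, 0.003, -0.007, 0, 1.2, 1, 0.08], [0.015, 0.002, -0.006, 0, 0.1, 0.1, 0.08], [0.015, 0, 0, 0, 0, 0, 0.08], [0, 0, 0, 0, 0, 0, 0.08], [0, 0, 0, 0, 0, 0, 0.08]],
])

```text
t: 29.62
tool_pos: [0.5317, -0.2627, 0.1013]
tool_rot: [2.025, 0.375, -2.007]
contact_force: [-0.6, -0.0, 0.1]
opening: 0.0797
```

```bash
python3 - <<'E'
from h import *
plan(.523,-.268,.0185,-69.7)
E
```

```text
tcp [ 0.5317 -0.2627  0.1013] shift tool [82.8  1.3 10.6] mm; y axis yaw -68.7 tilt 0.55
turn deg [ 1.04 -0.43 -0.34]
```

>>> arm_command([
  [[0.015, 0.001, 0.004, 0.5, -0.3, -0.2, 0.08], [0.02, 0.001, 0.004, 0.4, 0, 0, 0.08], [0.015, 0, 0.001, 0, 0, 0, 0.08], [0.005, 0, 0, 0, 0, 0, 0.08], [0, 0, 0, 0, 0, 0, 0.08], [0, 0, 0, 0, 0, 0, 0.08]],
])

```text
t: 30.12
tool_pos: [0.5261, -0.2674, 0.0466]
tool_rot: [2.03, 0.36, -2.018]
contact_force: [-0.1, -0.4, 0.6]
opening: 0.0797
```

```bash
python3 - <<'E'
from h import *
plan(.5245,-.268,.0185,-69.7)
E
```

```text
tcp [ 0.5261 -0.2674  0.0466] shift tool [28.1 -0.2  1.8] mm; y axis yaw -69.5 tilt 0.48
turn deg [ 0.23 -0.27 -0.39]
```

>>> arm_command([
  [[0.01, 0, 0.0015, 0.2, -0.2, -0.3, 0.08], [0.01, 0, 0, 0, 0, 0, 0.08], [0.005, 0, 0, 0, 0, 0, 0.08], [0.002, 0, 0, 0, 0, 0, 0.08], [0, 0, 0, 0, 0, 0, 0.08]],
])

```text
t: 30.53
tool_pos: [0.5264, -0.2693, 0.0197]
tool_rot: [2.031, 0.358, -2.022]
contact_force: [-0.1, -0.7, -0.6]
opening: 0.08
```

>>> arm_command([
  [[0, 0, 0, 0, 0, 0, 0.072], [0, 0, 0, 0, 0, 0, 0.065], [0, 0, 0, 0, 0, 0, 0.055], [0, 0, 0, 0, 0, 0, 0.055], [0, 0, 0, 0, 0, 0, 0.055], [0, 0, 0, 0, 0, 0, 0.055]],
], squeeze=60)

```text
t: 31.03
tool_pos: [0.5268, -0.2694, 0.0204]
tool_rot: [2.032, 0.358, -2.022]
contact_force: [0.1, -0.4, -1.3]
opening: 0.0601
```

>>> arm_command([
  [[-0.005, 0, 0, 0, 0, 0, 0.055], [-0.01, 0, 0, 0, 0, 0, 0.055], [-0.025, 0, 0, 0, 0, 0, 0.055], [-0.035, 0, 0, 0, 0, 0, 0.055], [-0.035, 0, 0, 0, 0, 0, 0.055], [-0.02, 0, 0, 0, 0, 0, 0.055], [0, 0, 0, 0, 0, 0, 0.055]],
])

```text
t: 31.62
tool_pos: [0.5217, -0.266, 0.1523]
tool_rot: [2.025, 0.368, -2.035]
contact_force: [1.2, -0.9, -2.8]
opening: 0.0601
```

```bash
python3 - <<'E'
from h import *
plan(.4825,.2895,.14,-69.7)
T=T_tool();get_image("wrist")
for m in mark_of("wrist","bearing"): p=w("wrist",m["at"]);print(m["conf"],p.round(4),(T[:3,:3].T@(p-T[:3,3])).round(4))
E
```

```text
tcp [ 0.5217 -0.266   0.1523] shift tool [  14.6 -534.5 -156. ] mm; y axis yaw -69.7 tilt 0.38
turn deg [0.   0.23 0.31]
0.95 [ 0.5158 -0.2613  0.1433] [ 0.0091 -0.0064  0.0039]
```

>>> arm_command([
  [[0, -0.02, -0.006, 0, 0, 0, 0.055], [0, -0.036, -0.0105, 0, 0.2, 0.2, 0.055], [0, -0.036, -0.0105, 0, 0, 0, 0.055], [0, -0.036, -0.0105, 0, 0, 0, 0.055], [0, -0.036, -0.0105, 0, 0, 0, 0.055], [0, -0.036, -0.0105, 0, 0, 0, 0.055], [0, -0.036, -0.0105, 0, 0, 0, 0.055], [0, -0.036, -0.0105, 0, 0, 0, 0.055], [0, -0.036, -0.0105, 0, 0, 0, 0.055], [0, -0.036, -0.0105, 0, 0, 0, 0.055], [0, -0.036, -0.0105, 0, 0, 0, 0.055], [0, -0.036, -0.0105, 0, 0, 0, 0.055], [0, -0.036, -0.0105, 0, 0, 0, 0.055], [0, -0.03, -0.009, 0, 0, 0, 0.055], [0, -0.02, -0.006, 0, 0, 0, 0.055], [0, -0.008, -0.002, 0, 0, 0, 0.055], [0, 0, 0, 0, 0, 0, 0.055], [0, 0, 0, 0, 0, 0, 0.055]],
])

```text
t: 33.22
tool_pos: [0.4519, 0.2866, 0.1038]
tool_rot: [1.956, 0.374, -2.117]
contact_force: [-0.3, 0.3, -3.9]
opening: 0.0596
```

```bash
python3 - <<'E'
from h import *
plan(.4825,.2895,.045,-69.7)
im=grab("wrist","w11")
for n in("spacer","plate","bearing"):
    for m in mark_of("wrist",n): print(n,round(m["conf"],2),w("wrist",m["at"]).round(4))
for q in cut_out("wrist","spacer"):
    c=max(cv2.findContours(q["mask"].astype(np.uint8),0,1)[0],key=cv2.contourArea);print(q["conf"],cv2.boundingRect(c))
cv2.imwrite("pics/w11b.png",cv2.resize(im[100:300,130:380,::-1],(750,600),interpolation=cv2.INTER_CUBIC))
E
```

```text
tcp [0.4519 0.2866 0.1038] shift tool [ 56.1   9.4 -34. ] mm; y axis yaw -70.1 tilt 4.56
turn deg [-0.33  4.25  1.65]
spacer 0.82 [0.484  0.2911 0.0185]
bearing 0.88 [0.4491 0.2895 0.1008]
0.94 (211, 100, 116, 107)
```

View pics/w11b.png

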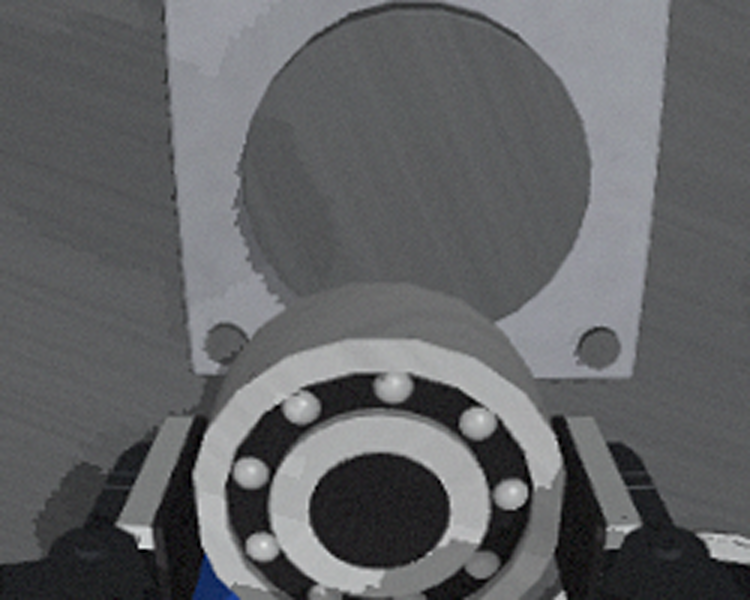

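Bearing held between the pads (top centre full-image (256,271)), spacer fully visible, centre near (269,157). Tool is tilted 4.6° and must be levelled.

```bash
python3 - <<'E'
from h import *
L,Rr=ray("wrist",(130+242/3,100+170/3),.038),ray("wrist",(130+590/3,100+170/3),.038);t=ray("wrist",(130+416/3,104),.038)
d=(Rr-L)/np.linalg.norm(Rr-L);n=np.array([-d[1],d[0],0]);n*=np.sign(n@(t-L));print("width",np.linalg.norm(Rr-L),"mid",(L+Rr)/2,"from top",t-.042*n)
c=calibration("wrist");H=np.array(c["hand_eye"]);a,b=(256.3-c["cx"])/c["fx"],(270-c["cy"])/c["fy"];th=np.hypot(a,b)
r=H[:3,:3]@np.array([a/th*np.sin(th),b/th*np.sin(th),np.cos(th)]);o=H[:3,3];print("bearing in tool",(o+r*(-.0206-o[0])/r[0]).round(4))
E
```

```text
width 0.08380791296490173 mid [0.48732276 0.29143987 0.038     ] from top [0.48290583 0.28985465 0.038     ]
bearing in tool [-0.0206 -0.0005  0.0002]
```

>>> arm_command([
  [[-0.005, 0.002, -0.01, 0, 1.5, 0.6, 0.055], [0, 0.003, -0.01, 0, 1.4, 0.6, 0.055], [0, 0.002, -0.006, 0, 1.2, 0.4, 0.055], [0.01, 0, 0, 0, 0, 0, 0.055], [0, 0, 0, 0, 0, 0, 0.055], [0, 0, 0, 0, 0, 0, 0.055]],
])

```text
t: 33.97
tool_pos: [0.4864, 0.2864, 0.1012]
tool_rot: [2.05, 0.351, -2.022]
contact_force: [0.5, 0.2, -3.6]
opening: 0.0599
```

```bash
python3 - <<'E'
from h import *
plan(.4825,.2895,.045,-69.7)
E
```

```text
tcp [0.4864 0.2864 0.1012] shift tool [56.2 -4.3  3.4] mm; y axis yaw -70.5 tilt 0.78
turn deg [-0.75 -0.77 -0.12]
```

>>> arm_command([
  [[0.012, -0.002, 0.001, -0.4, -0.5, 0, 0.055], [0.015, -0.002, 0.001, -0.3, -0.3, 0, 0.055], [0.01, 0, 0, 0, 0, 0, 0.055], [0.003, 0, 0, 0, 0, 0, 0.055], [0, 0, 0, 0, 0, 0, 0.055], [0, 0, 0, 0, 0, 0, 0.055]],
])

```text
t: 34.47
tool_pos: [0.4805, 0.2892, 0.0537]
tool_rot: [2.018, 0.36, -2.034]
contact_force: [-0.2, 0.2, -3.5]
opening: 0.0598
```

```bash
python3 - <<'E'
from h import *
plan(.483,.2897,.045,-69.7)
E
```

```text
tcp [0.4805 0.2892 0.0537] shift tool [ 8.7  0.4 -2.6] mm; y axis yaw -69.6 tilt 0.49
turn deg [ 0.06  0.48 -0.12]
```

>>> arm_command([
  [[0.003, 0, -0.002, 0, 0.3, 0, 0.055], [0.003, 0, 0, 0, 0, 0, 0.055], [0.001, 0, 0, 0, 0, 0, 0.055], [0, 0, 0, 0, 0, 0, 0.055]],
])

```text
t: 34.8
tool_pos: [0.483, 0.2902, 0.0466]
tool_rot: [2.026, 0.362, -2.028]
contact_force: [0.4, -0.1, -3.8]
opening: 0.0599
```

```bash
python3 - <<'E'
from h import *
plan(.483,.2897,.0434,-69.7)
E
```

```text
tcp [0.483  0.2902 0.0466] shift tool [3.2 0.5 0.2] mm; y axis yaw -69.6 tilt 0.14
turn deg [ 0.07  0.07 -0.12]
```

>>> arm_command([
  [[0.0015, 0, 0, 0, 0, 0, 0.055], [0.001, 0, 0, 0, 0, 0, 0.055], [0.001, 0, 0, 0, 0, 0, 0.055], [0, 0, 0, 0, 0, 0, 0.055]],
])

```text
t: 35.13
tool_pos: [0.484, 0.2905, 0.0441]
tool_rot: [2.029, 0.362, -2.026]
contact_force: [-0.9, -0.1, -4.4]
opening: 0.0595
```

>>> arm_command([
  [[0.001, 0, 0.001, 0, 0, 0, 0.055], [0.001, 0, 0, 0, 0, 0, 0.055], [0, 0, 0, 0, 0, 0, 0.055]],
])

```text
t: 35.38
tool_pos: [0.4837, 0.2905, 0.0436]
tool_rot: [2.03, 0.362, -2.024]
contact_force: [-0.1, -0.9, -3.9]
opening: 0.0599
```

>>> arm_command([
  [[0.001, 0, 0.0005, 0, 0, 0, 0.055], [0.001, 0, 0, 0, 0, 0, 0.055], [0, 0, 0, 0, 0, 0, 0.055]],
])

```text
t: 35.63
tool_pos: [0.4841, 0.2907, 0.0434]
tool_rot: [2.032, 0.363, -2.023]
contact_force: [-0.2, -0.5, -3.3]
opening: 0.06
```

>>> arm_command([
  [[0.0005, 0, 0, 0, 0, 0, 0.062], [0, 0, 0, 0, 0, 0, 0.065], [0, 0, 0, 0, 0, 0, 0.075], [0, 0, 0, 0, 0, 0, 0.08], [-0.02, 0, 0, 0, 0, 0, 0.08], [-0.035, 0, 0, 0, 0, 0, 0.085], [-0.035, 0, 0, 0, 0, 0, 0.085], [-0.03, 0, 0, 0, 0, 0, 0.085], [-0.015, 0, 0, 0, 0, 0, 0.085], [0, 0, 0, 0, 0, 0, 0.085]],
])

```text
t: 36.47
tool_pos: [0.4832, 0.2905, 0.1821]
tool_rot: [2.031, 0.363, -2.024]
contact_force: [0.6, 0.3, 1.0]
opening: 0.0852
```

```bash
python3 - <<'E'
from h import *
plan(.4315,-.314,.17,-69.7)
im=grab("wrist","w12")
for n in("bearing","spacer"):
    for m in mark_of("wrist",n): print(n,round(m["conf"],2),w("wrist",m["at"]).round(4))
# dark centre hole of bearing near the expected pixel
u,v=pix("wrist",(.484,.2905,.064));print(u,v)
g=cv2.cvtColor(im,cv2.COLOR_RGB2GRAY);x0,y0=int(u)-30,int(v)-30;p=g[y0:y0+60,x0:x0+60]
n,l,s,c=cv2.connectedComponentsWithStats((p<50).astype(np.uint8))
for i in range(1,n):
    if s[i,4]>60: q=c[i]+[x0,y0];print(s[i],q,ray("wrist",q,.064).round(4))
E
```

```text
tcp [0.4832 0.2905 0.1821] shift tool [ 12.2 548.8 258.7] mm; y axis yaw -69.7 tilt 0.22
turn deg [ 0.05 -0.19 -0.1 ]
256.6035355196652 182.92621646466287
[19  7 11  9 63] [250.28571429 162.65079365] [0.4996 0.3022 0.064 ]
[33  8 14 10 63] [266.03174603 164.06349206] [0.5032 0.2888 0.064 ]
[ 5 14 13 12 63] [237.01587302 171.25396825] [0.4881 0.3106 0.064 ]
[ 19  22  23  23 415] [255.96385542 185.01445783] [0.482  0.2904 0.064 ]
```

The bearing's bore sits at (.482,.290), within 2 mm of the spacer centre. Now back for the cap.

>>> arm_command([
  [[0, 0.02, 0.0095, 0, 0, 0, 0.07], [0, 0.035, 0.0165, 0, 0, 0, 0.065], [0, 0.035, 0.0165, 0, 0, 0, 0.065], [0, 0.035, 0.0165, 0, 0, 0, 0.065], [0, 0.035, 0.0165, 0, 0, 0, 0.065], [0, 0.035, 0.0165, 0, 0, 0, 0.065], [0, 0.035, 0.0165, 0, 0, 0, 0.065], [0, 0.035, 0.0165, 0, 0, 0, 0.065], [0, 0.035, 0.0165, 0, 0, 0, 0.065], [0, 0.035, 0.0165, 0, 0, 0, 0.065], [0, 0.035, 0.0165, 0, 0, 0, 0.065], [0, 0.035, 0.0165, 0, 0, 0, 0.065], [0, 0.035, 0.0165, 0, 0, 0, 0.065], [0, 0.035, 0.0165, 0, 0, 0, 0.065], [0, 0.03, 0.014, 0, 0, 0, 0.065], [0, 0.02, 0.01, 0, 0, 0, 0.065], [0, 0.01, 0.005, 0, 0, 0, 0.065], [0, 0, 0, 0, 0, 0, 0.065], [0, 0, 0, 0, 0, 0, 0.065]],
])

```text
t: 38.2
tool_pos: [0.4038, -0.3186, 0.1296]
tool_rot: [1.97, 0.404, -2.105]
contact_force: [-0.0, 0.1, -0.1]
opening: 0.0649
```

```bash
python3 - <<'E'
from h import *
plan(.4315,-.314,.1,-69.7)
get_image("wrist")
for m in mark_of("wrist","cap"): print(round(m["conf"],2),w("wrist",m["at"]).round(4))
E
```

```text
tcp [ 0.4038 -0.3186  0.1296] shift tool [ 27.7   6.7 -29.2] mm; y axis yaw -69.5 tilt 4.18
turn deg [0.3  3.37 2.49]
0.89 [ 0.4339 -0.3125  0.0128]
```

>>> arm_command([
  [[0, 0.002, -0.008, 0, 1.2, 0.9, 0.065], [0, 0.002, -0.008, 0, 1.2, 0.9, 0.065], [0.01, 0.002, -0.006, 0, 0.9, 0.6, 0.065], [0.01, 0, 0, 0, 0, 0, 0.065], [0, 0, 0, 0, 0, 0, 0.065], [0, 0, 0, 0, 0, 0, 0.065]],
])

```text
t: 38.8
tool_pos: [0.4318, -0.3091, 0.109]
tool_rot: [2.027, 0.374, -2.009]
contact_force: [0.2, 0.7, 0.4]
opening: 0.0648
```

```bash
python3 - <<'E'
from h import *
plan(.4315,-.3140,.036,-69.7)
E
```

```text
tcp [ 0.4318 -0.3091  0.109 ] shift tool [73.   4.   2.7] mm; y axis yaw -68.8 tilt 0.56
turn deg [ 0.91 -0.47 -0.29]
```

>>> arm_command([
  [[0.012, 0.002, 0.0015, 0.4, -0.4, -0.2, 0.065], [0.015, 0.001, 0.001, 0.4, 0, 0, 0.065], [0.012, 0, 0, 0, 0, 0, 0.065], [0.004, 0, 0, 0, 0, 0, 0.065], [0, 0, 0, 0, 0, 0, 0.065], [0, 0, 0, 0, 0, 0, 0.065]],
])

```text
t: 39.3
tool_pos: [0.4313, -0.3131, 0.0632]
tool_rot: [2.028, 0.362, -2.026]
contact_force: [0.3, -0.0, -0.1]
opening: 0.065
```

```bash
python3 - <<'E'
from h import *
plan(.4315,-.3140,.036,-69.7)
im=get_image("wrist");cv2.imwrite("pics/w13.png",im[100:384,90:420,::-1])
E
```

```text
tcp [ 0.4313 -0.3131  0.0632] shift tool [27.2  0.9  0.1] mm; y axis yaw -69.6 tilt 0.14
turn deg [ 0.09 -0.03 -0.14]
```

View pics/w13.png

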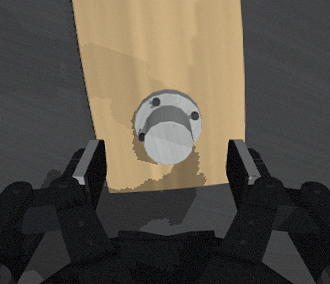

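Boss at full-image (258,243), midway between the pads (midline about 257).

```bash
python3 -c "
from h import *
print(ray('wrist',(258,243),.051).round(4))"
```

```text
[ 0.4288 -0.3146  0.051 ]
```

>>> arm_command([
  [[0.01, 0.0005, 0, 0, 0, 0, 0.06], [0.01, 0, 0, 0, 0, 0, 0.06], [0.005, 0, 0, 0, 0, 0, 0.06], [0.001, 0, 0, 0, 0, 0, 0.06], [0, 0, 0, 0, 0, 0, 0.06]],
])

```text
t: 39.77
tool_pos: [0.4324, -0.3148, 0.0363]
tool_rot: [2.029, 0.359, -2.023]
contact_force: [0.8, 0.2, 0.4]
opening: 0.0602
```

>>> arm_command([
  [[0, 0, 0.002, 0, 0, 0, 0.05], [0, 0, 0, 0, 0, 0, 0.04], [0, 0, 0, 0, 0, 0, 0.034], [0, 0, 0, 0, 0, 0, 0.02], [0, 0, 0, 0, 0, 0, 0.02], [0, 0, 0, 0, 0, 0, 0.02], [0, 0, 0, 0, 0, 0, 0.02]],
], squeeze=60)

```text
t: 40.35
tool_pos: [0.4304, -0.3156, 0.0368]
tool_rot: [2.029, 0.358, -2.022]
contact_force: [-0.3, -0.5, -0.6]
opening: 0.0273
```

>>> arm_command([
  [[-0.005, 0, 0, 0, 0, 0, 0.02], [-0.01, 0, 0, 0, 0, 0, 0.02], [-0.025, 0, 0, 0, 0, 0, 0.02], [-0.035, 0, 0, 0, 0, 0, 0.02], [-0.035, 0, 0, 0, 0, 0, 0.02], [-0.03, 0, 0, 0, 0, 0, 0.02], [-0.015, 0, 0, 0, 0, 0, 0.02], [0, 0, 0, 0, 0, 0, 0.02]],
])

```text
t: 41.02
tool_pos: [0.4274, -0.3124, 0.1992]
tool_rot: [2.027, 0.365, -2.029]
contact_force: [0.4, -0.6, -2.4]
opening: 0.0275
```

```bash
python3 - <<'E'
from h import *
plan(.4825,.290,.18,-69.7)
T=T_tool();get_image("wrist")
for m in mark_of("wrist","cap"): p=w("wrist",m["at"]);print(m["conf"],p.round(4),(T[:3,:3].T@(p-T[:3,3])).round(4))
E
```

```text
tcp [ 0.4274 -0.3124  0.1992] shift tool [  19.4 -545.4 -261.5] mm; y axis yaw -69.6 tilt 0.08
turn deg [0.09 0.06 0.06]
0.76 [ 0.4254 -0.3145  0.1716] [0.0276 0.0013 0.0026]
```

>>> arm_command([
  [[0, -0.02, -0.0095, 0, 0, 0, 0.02], [0, -0.035, -0.0168, 0, 0, 0, 0.02], [0, -0.035, -0.0168, 0, 0, 0, 0.02], [0, -0.035, -0.0168, 0, 0, 0, 0.02], [0, -0.035, -0.0168, 0, 0, 0, 0.02], [0, -0.035, -0.0168, 0, 0, 0, 0.02], [0, -0.035, -0.0168, 0, 0, 0, 0.02], [0, -0.035, -0.0168, 0, 0, 0, 0.02], [0, -0.035, -0.0168, 0, 0, 0, 0.02], [0, -0.035, -0.0168, 0, 0, 0, 0.02], [0, -0.035, -0.0168, 0, 0, 0, 0.02], [0, -0.035, -0.0168, 0, 0, 0, 0.02], [0, -0.035, -0.0168, 0, 0, 0, 0.02], [0, -0.035, -0.0168, 0, 0, 0, 0.02], [0, -0.03, -0.014, 0, 0, 0, 0.02], [0, -0.02, -0.01, 0, 0, 0, 0.02], [0, -0.008, -0.004, 0, 0, 0, 0.02], [0, 0, 0, 0, 0, 0, 0.02], [0, 0, 0, 0, 0, 0, 0.02]],
])

```text
t: 42.7
tool_pos: [0.4583, 0.3038, 0.1519]
tool_rot: [1.961, 0.377, -2.111]
contact_force: [-0.0, -0.1, -2.2]
opening: 0.0278
```

```bash
python3 - <<'E'
from h import *
plan(.4825,.290,.11,-69.7)
E
```

```text
tcp [0.4583 0.3038 0.1519] shift tool [ 39.9  22.4 -20.9] mm; y axis yaw -70.0 tilt 4.25
turn deg [-0.25  3.93  1.63]
```

>>> arm_command([
  [[0, 0.007, -0.007, 0, 1.5, 0.6, 0.02], [0, 0.007, -0.007, 0, 1.3, 0.6, 0.02], [0.005, 0.004, -0.002, 0, 1.0, 0.4, 0.02], [0.005, 0, 0, 0, 0, 0, 0.02], [0, 0, 0, 0, 0, 0, 0.02], [0, 0, 0, 0, 0, 0, 0.02]],
])

```text
t: 43.2
tool_pos: [0.4787, 0.2834, 0.1356]
tool_rot: [2.026, 0.346, -2.04]
contact_force: [-0.5, -0.5, -2.6]
opening: 0.0275
```

```bash
python3 - <<'E'
from h import *
plan(.4825,.290,.11,-69.7)
im=grab("wrist","w14")
c=calibration("wrist");cv2.imwrite("pics/w14b.png",im[90:384,90:420,::-1])
for n in("bearing","cap","spacer"):
    for m in mark_of("wrist",n): print(n,round(m["conf"],2),w("wrist",m["at"]).round(4))
E
```

```text
tcp [0.4787 0.2834 0.1356] shift tool [25.6 -5.1 -6. ] mm; y axis yaw -70.4 tilt 0.5
turn deg [-0.7   0.44 -0.24]
bearing 0.9 [0.4839 0.296  0.0365]
cap 0.8 [0.4772 0.2845 0.1153]
spacer 0.54 [0.5671 0.0067 0.0029]
```

View pics/w14b.png

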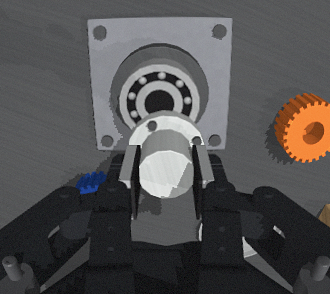

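The cap is held squarely, boss centre near (256,263); the bearing lies centred on the spacer behind it, bore near (248,192).

>>> arm_command([
  [[0.005, -0.0025, -0.003, -0.3, 0.2, -0.1, 0.02], [0.008, -0.0025, -0.003, -0.3, 0.2, -0.1, 0.02], [0.008, 0, 0, 0, 0, 0, 0.02], [0.003, 0, 0, 0, 0, 0, 0.02], [0, 0, 0, 0, 0, 0, 0.02], [0, 0, 0, 0, 0, 0, 0.02]],
])

```text
t: 43.9
tool_pos: [0.4833, 0.2927, 0.1098]
tool_rot: [2.029, 0.366, -2.026]
contact_force: [-0.6, -0.6, -1.4]
opening: 0.0274
```

```bash
python3 - <<'E'
from h import *
plan(.483,.2905,.0865,-69.7)
E
```

```text
tcp [0.4833 0.2927 0.1098] shift tool [23.3  1.9  1.1] mm; y axis yaw -69.6 tilt 0.09
turn deg [ 0.12 -0.09  0.01]
```

>>> arm_command([
  [[0.008, 0.001, 0.001, 0, 0, 0, 0.02], [0.006, 0.0005, 0, 0, 0, 0, 0.02], [0.003, 0, 0, 0, 0, 0, 0.02], [0.001, 0, 0, 0, 0, 0, 0.02], [0, 0, 0, 0, 0, 0, 0.02]],
])

```text
t: 44.32
tool_pos: [0.4826, 0.2906, 0.0895]
tool_rot: [2.028, 0.365, -2.027]
contact_force: [0.6, -0.3, -2.9]
opening: 0.0272
```

```bash
python3 - <<'E'
from h import *
plan(.483,.2905,.0858,-69.7)
E
```

```text
tcp [0.4826 0.2906 0.0895] shift tool [ 3.7  0.2 -0.3] mm; y axis yaw -69.6 tilt 0.05
turn deg [ 0.12 -0.05  0.01]
```

>>> arm_command([
  [[0.0015, 0, 0, 0, 0, 0, 0.02], [0.001, 0, 0, 0, 0, 0, 0.02], [0.001, 0, 0, 0, 0, 0, 0.02], [0.0005, 0, 0, 0, 0, 0, 0.02], [0, 0, 0, 0, 0, 0, 0.02]],
])

```text
t: 44.73
tool_pos: [0.4832, 0.2908, 0.086]
tool_rot: [2.03, 0.366, -2.025]
contact_force: [-0.3, 1.1, -1.7]
opening: 0.0275
```

>>> arm_command([
  [[0.001, 0, 0.0005, 0, 0, 0, 0.02], [0.001, 0, 0.0005, 0, 0, 0, 0.02], [0, 0, 0, 0, 0, 0, 0.02]],
])

```text
t: 44.98
tool_pos: [0.4835, 0.291, 0.0861]
tool_rot: [2.033, 0.366, -2.022]
contact_force: [-0.1, 1.0, -1.4]
opening: 0.0275
```

Height no longer falls, at the predicted 0.086, so the cap is seated. Release and rise.

>>> arm_command([
  [[0, 0, 0, 0, 0, 0, 0.03], [0, 0, 0, 0, 0, 0, 0.036], [0, 0, 0, 0, 0, 0, 0.05], [0, 0, 0, 0, 0, 0, 0.06], [-0.02, 0, 0, 0, 0, 0, 0.06], [-0.03, 0, 0, 0, 0, 0, 0.07], [-0.03, 0, 0, 0, 0, 0, 0.085], [-0.02, 0, 0, 0, 0, 0, 0.085], [0, 0, 0, 0, 0, 0, 0.085], [0, 0, 0, 0, 0, 0, 0.085]],
])

```text
t: 45.82
tool_pos: [0.4822, 0.2904, 0.1885]
tool_rot: [2.031, 0.366, -2.025]
contact_force: [-0.5, -0.9, -0.6]
opening: 0.0851
```

```bash
python3 - <<'E'
from h import *
plan(.48,.29,.2)
im=grab("wrist","w15")
for n in("cap","bearing","spacer","plate"):
    for m in mark_of("wrist",n): print(n,round(m["conf"],2),w("wrist",m["at"]).round(4))
    for q in cut_out("wrist",n)[:1]:
        c=max(cv2.findContours(q["mask"].astype(np.uint8),0,1)[0],key=cv2.contourArea);print("  box",cv2.boundingRect(c))
print({k:pix("wrist",(.483,.2905,z)).round(1) for k,z in(("bosstop",.1),("bearingtop",.064))})
# boss top = bright saturated disc
g=cv2.cvtColor(im,cv2.COLOR_RGB2GRAY);u,v=pix("wrist",(.483,.2905,.1)).astype(int)
h=cv2.HoughCircles(cv2.GaussianBlur(g,(3,3),0)[v-45:v+45,u-45:u+45],cv2.HOUGH_GRADIENT,1,8,param1=120,param2=14,minRadius=13,maxRadius=25)
for a in h[0][:5]: print(a+[u-45,v-45,0],ray("wrist",a[:2]+[u-45,v-45],.1).round(4))
get_image("scene")
for n in("cap","bearing","spacer","gear","dish","wrench","tin","offcut"):
    for m in mark_of("scene",n)[:3]: print("scene",n,round(m["conf"],2),w("scene",m["at"]).round(4))
E
```

```text
tcp [0.4822 0.2904 0.1885] shift tool [-11.5  -0.4   2.1] mm; y axis yaw -69.6 tilt 0.17
cap 0.68 [0.4833 0.2903 0.0621]
  box (232, 161, 49, 52)
bearing 0.57 [0.4797 0.2921 0.0362]
  box (224, 145, 65, 66)
  box (216, 133, 81, 79)
  box (196, 110, 122, 116)
{'bosstop': array([257. , 194.6]), 'bearingtop': array([256.9, 182. ])}
[256.5        185.5         24.39999962] [0.4902 0.2936 0.1   ]
[255.5        195.5         16.60000038] [0.4819 0.2914 0.1   ]
[248.5        177.5         24.39999962] [0.4942 0.302  0.1   ]
[264.5        188.5         24.39999962] [0.4901 0.2866 0.1   ]
[243.5        184.5         24.39999962] [0.4873 0.3037 0.1   ]
scene cap 0.64 [0.4754 0.2878 0.0651]
scene bearing 0.89 [0.477  0.2912 0.0399]
scene spacer 0.42 [7.495e-01 2.265e-01 3.000e-04]
scene gear 0.95 [0.5655 0.002  0.0063]
scene gear 0.89 [0.3343 0.3082 0.0047]
scene gear 0.81 [0.4972 0.1234 0.0032]
scene dish 0.88 [5.67e-01 4.60e-03 2.00e-04]
scene dish 0.83 [0.3374 0.1319 0.0035]
scene wrench 0.94 [ 0.7471 -0.2366  0.0011]
scene wrench 0.46 [ 0.3872 -0.016   0.0031]
scene tin 0.87 [7.517e-01 2.283e-01 2.000e-04]
scene offcut 0.8 [ 0.3853 -0.0165  0.0036]
```

All consistent. Handing in.

```bash
python3 -c "
from station import finish_job;print(finish_job())"
```

```text
the job is handed in; nothing more can be done
None
```

The gear and the bearing are swapped, and I handed the job in at about 46 s of the 136 s allowed; the hand-in reports no verdict. I set the cap and then the bearing on the plywood board, put the gear in the far dish, then put the bearing on the spacer and the cap on the bearing.

Last checks:

| Part | Measured result | Limit |
|---|---|---|
| Cap on bearing | boss top within about 2 mm of centre, base height 62–65 mm (64 mm expected), boss up | 10 mm |
| Bearing on spacer | bore within about 2 mm of spacer centre | 10 mm |
| Spacer on plate | about 2 mm from plate centre, seen before the bearing went on | 15 mm |
| Gear in dish | flat, about 3 mm from dish centre | 15 mm |

- **Bystanders:** the wrench, tin and offcut were found within about 4 mm of their starting positions, which is the network's own error. The gripper is open and clear above the stack.
- **Checks that disagreed:**
  - As the gear and bearing were set down (and to a lesser degree the cap), the wrist force still showed most of the weight when the height had stopped falling. I judged contact by height, so the gear and bearing may have dropped up to about 1 mm on release.
  - The final scene-camera network put the cap and bearing 5–8 mm off in x, against 1–3 mm from the wrist camera. That camera was low in x for the cap in the same way at the start.
  - The networks gave no spacer position on the plate in the last pictures; only a wrist mask showed it still there.

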